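# Fetch the lamp collar from under the wire riser with the reacher

## Task

The porcelain collar of the stage lamp has rolled under the low wire riser: hold the reacher by its grip, squeeze its trigger so the jaws close on the collar under there, firmly enough to carry it but no harder, for it is porcelain, then lift it over the riser's bottom bar and draw it out in the jaws, well clear of the riser. Put the collar over the lamp's bare stem, lowering it without letting it drop, until it lies flat on the lamp's foot, and leave the reacher standing on its rubber foot on the open table in front of the riser. Leave the other props where they are.

Things in the scene. Friction and masses are not known exactly. Their poses are not given: they have to be found in the camera images.
- reacher: pick-up reacher, 0.26 kg, 264 mm long, standing on a rubber foot (x -67 to +23, 60 wide), pistol grip upward. Origin: on the foot's underside below the middle of the grip; x along the shaft to the jaws, z up. Shaft: tube 12 to 28 above the underside, x -30 to +105. It balances near its origin
- grip (a point): midway between the grip's two upright plates, 60 mm above the reacher's underside, 32 above the shaft's top. Fixed rear plate: outer face at reacher x = -32, 30 wide, top 83 high. Trigger plate: outer face at x = +32 when free, 26 wide, 33 to 83 high. Pinch here from above along the reacher's x: 64 mm wide; closing the fingers squeezes the trigger (the tool shifts half its travel forward)
- bite (a point): point on the reacher between the jaws, 165 mm ahead of its origin and 19 mm above its underside, where the middle of the collar should be when the jaws close
- trigger (a joint): trigger travel toward the rear plate in m: 0 free (jaws wide open), 0.020 fully squeezed. Spring: 8 N starts it, 3 N more per 10 mm. The jaws turn 22 rad per m; they meet the collar at about 0.015 (grip then 49 mm wide); past 0.018 they closed on nothing. About a third of the squeeze beyond the spring's force reaches the collar at each jaw
- jaw_l: jaw on the reacher's +y side: arm with two rubber pads. Origin: its pivot, at reacher x = 100, y = +14, level with the underside. Reaches to x = 197; pads 8 to 30 mm above the underside. Both jaws swing level, closing along y; free, the tips stand 98 mm apart and the jaws measure about 125 mm over their backs
- jaw_r: the jaw on the reacher's -y side; origin on its pivot, 14 mm to -y
- collar: white porcelain ring, 60 mm outside, 34 mm bore, 34 mm tall, about 0.1 kg, lying flat (axis up) under the riser; origin at the centre of its underside. Each jaw may press on it with up to 14 N
- riser: fixed low steel-wire riser 300 wide (its x), 170 deep (its y), 89 mm tall; origin on the table under its middle. The open front, at its y = -85, faces its -y; corner legs of 8 mm wire. A bar 8 mm thick lies on the table along the front (and back): the collar must be lifted over it. Front top bar: underside 81 mm up. The collar starts 50 to 80 mm behind the front, within 50 mm of the middle
- lamp: unfinished stage lamp, fixed: a round brass foot of 100 mm diameter, 18 mm high (flat on top within 42 mm of its axis), with a bare upright steel stem of 28 mm diameter, top at 100 mm, edge bevelled. Origin on the table on the stem's axis
- stem_top (a point): middle of the stem's top, 100 mm above the table
- bowl: lidded silver-plated sugar bowl, 100 mm across, 106 mm tall; origin under its centre. Bystander: leave alone
- shepherdess: white porcelain shepherdess figurine with a crook, 84 mm across its base, 160 mm tall; origin under its centre. Bystander: leave alone
- frame: small standing gilt picture frame 116 mm wide, 130 mm tall, with a strut foot behind; origin under the frame's middle. Bystander: leave alone
- opera_glasses: mother-of-pearl opera glasses, about 100 by 65 mm and 43 mm tall, lying on the back half of the riser's top; origin under their middle. Bystander: leave alone
- cup: white teacup-sized mug, 76 mm across, 55 mm tall; origin under its centre. Bystander: leave alone
- bell: brass hand bell standing mouth down, 72 mm across, 120 mm tall; origin under its centre. Bystander: leave alone
- hairbrush: flat clothes brush with a wooden handle, 180 mm long, lying on the table; origin under its middle. Bystander: leave alone
Mind the look-alikes: they are no part of the job. Leave any yellow look-alike of the collar alone.

How it is judged:
By the outcome, as a careful person would: the job done as asked, in the order asked, and still so for the second after the job is handed in, with the robot touching nothing.
It also fails if it takes over 59 s, if anything falls off the work surface, if the arm or the gripper's body presses on something with over 40 N, if the wrist force passes 120 N, or if a joint passes its speed limit or range.

## Robot

A 7-joint arm with a two-finger parallel gripper is mounted at the origin on the work surface. World frame = base frame: x ahead of the robot, y to its left, z up, the work surface at z = 0. Lengths are in m, angles in rad, forces in N, time in s.
With the tool pointing down it reaches from about 0.35 to 0.9 m from the base axis. Payload 8.1 kg.
Tool frame: the origin (TCP) lies on the centre line of the jaws, within the pads' length; the fingertips stand 17 mm ahead of it and the grasp point (between the pads) lies 2 mm behind it; z points along the fingers, y is the direction in which the jaws open and shut (so a half turn about z gives the same grasp; the last joint's range is limited). The gripper opens to 92 mm and grips with 3 to 60 N. Pads are 19 mm wide; open, the fingers measure 130 mm over their backs; the gripper's body (75 mm by 190 mm) begins 47 mm behind the grasp point.
Start: joints at [1.012, 0.434, 0.025, 1.573, -0.012, 1.134, -0.075], TCP at [0.275, -0.561, 0.244] pointing down, gripper open.
Joint ranges: [-2.62, 2.62], [-0.44, 2.09], [-1.27, 1.32], [0.08, 2.57], [-1.32, 4.46], [0.12, 2], [-2.74, 2.74]. Speed limits (rad/s): [2.22, 2.22, 3.01, 3.01, 3.14, 3.14, 3.14].

## Interface

Orientations are given as a rotation vector (axis times angle).
In Python, from cell import arm gives the robot as it stands.
- The arm moves only by the shell command python3 -m creep 'ROWS' [FORCE]. ROWS is JSON, a list that holds one entry, the list of rows, each a list of 7 numbers: the shift along the world's x, y, z in cm, then the turn, a rotation vector about the world's x, y, z in degrees, then the opening, from -1 (shut) to 1 (fully open), so that 0 is half open. In form: [[[tx, ty, tz, ax, ay, az, jaw], ...]]. A call has 1 to 5 rows; each row is the pose to reach, as a shift and turn from the pose commanded when the call began; what a row does not reach only later rows make up. A row lasts 1/10 s, in which the tool goes at most 50 mm and 8.59 degrees, less where a joint would pass 70% of its speed; a pose out of reach is approached as far as the arm can. A call with a gripper value outside its range is refused whole. The fingers move at their own pace and stop on an object; FORCE is the grip in N (left out, the last holds). Time passes only in rows, so rows that repeat a pose let the fingers close. It gives the time, the measured TCP pose, the force and the opening at its end, in the units of the state.
- arm.observe(): the state, without advancing time (a new reading comes with each control period).
- arm.get_image(name): name is "side" or "top" or "wrist"; returns the picture (480x640x3 uint8, red, green, blue); there is no depth.
- arm.camera_model(name): a dict with "vfov" (degrees; the focal length in pixels is half the picture's height over the tangent of half this angle, whatever the lens; pixels are square), "cx", "cy" (the principal point, pixels), "k1" (the pictures are not rectified: a ray, as slopes to the right and down, at radius r is drawn at 1 + k1 r^2 times it, then the intrinsics apply), "cam_to_world" (4x4, takes a point from camera to world coordinates); the wrist camera has in their place "T_tool_cam" (4x4, takes a point from camera to tool coordinates, whose origin is the TCP and whose axes are the flange's). Camera axes: x right, y down, z forward; pixel columns grow to the right and rows downward; lengths in m; the calibration is good to about 2 mm. A picture is of the moment at which its call begins: read the wrist's pose just before it. camera_model takes no time and is no camera call.
- arm.sign_off(): hands the job in, once; it reports no verdict.
The state is a dict: "clock": time; "joints": joint angles; "dq": joint speeds; "joint_efforts": joint torques, N m; "position": TCP position; "ee_rot": TCP orientation; "force": force on the tool from outside, world axes, zero at the start; "ft_torque": the same for the moment, N m; "width": opening from 0.0 (shut) to 1.0 (fully open).
Only numpy, scipy, OpenCV 4.12 (cv2) and the standard library are available. Lean on these libraries where they do the work, as an engineer would, in place of code of your own. Each camera call takes 0.05 s, during which the arm holds its last target.

## Working session

There is one attempt and no reset: what is moved stays moved. The work goes in short steps, Python scripts to look and compute and a shell command to move; the robot and the scene stay as the last step left them, time stands still between calls to the robot, and variables do not carry over. Pictures are saved under pics/ and viewed, and the job is handed in when it is done.

```bash
ls; mkdir -p pics
python3 - <<'E'
from cell import arm
import cv2
print(arm.observe())
for n in ("side","top","wrist"):
    print(n,arm.camera_model(n))
    cv2.imwrite(f"pics/{n}0.png",cv2.cvtColor(arm.get_image(n),cv2.COLOR_RGB2BGR))
E
```

```text
pics
{'clock': 0.0, 'joints': array([ 1.01238067,  0.43521446,  0.02496802,  1.57413263, -0.01156814,
        1.13396938, -0.07511226]), 'dq': array([ 1.47893530e-03, -1.57118850e-03, -9.33071634e-05, -2.74058418e-04,
        8.27379571e-04, -6.01130811e-05,  1.18154597e-03]), 'joint_efforts': array([-6.56096800e-04, -6.67860317e+01,  9.84675698e-01, -3.14468157e+01,
       -6.08062372e-02,  4.25951346e-02,  1.60683826e-04]), 'position': array([ 0.27484746, -0.56077313,  0.24293645]), 'ee_rot': array([-3.05892490e+00, -7.09375736e-01,  8.16939018e-04]), 'force': array([ 0.27717877,  0.25995399, -0.03521677]), 'ft_torque': array([ 0.00062783, -0.01966923,  0.0559957 ]), 'width': 0.9947862859514327}
side {'vfov': 55.288576735238316, 'cx': 317.8267779929813, 'cy': 244.43235389524955, 'k1': 0.031028637213421834, 'cam_to_world': array([[-0.73076148, -0.33737324,  0.59343656, -0.09611861],
       [-0.68254511,  0.34717245, -0.6431201 ,  0.67557742],
       [ 0.01094668, -0.87501462, -0.48397271,  0.6062617 ],
       [ 0.        ,  0.        ,  0.        ,  1.        ]])}
top {'vfov': 47.08
[... 219 characters left out ...]
1.77528072e-02,  1.30492719e-03,
        -3.65859174e-02],
       [-2.40239616e-03, -6.19393691e-02, -9.98077023e-01,
         1.52259176e+00],
       [ 0.00000000e+00,  0.00000000e+00,  0.00000000e+00,
         1.00000000e+00]])}
wrist {'vfov': 58.62399979853366, 'cx': 318.88242818506194, 'cy': 243.86905528927298, 'k1': -0.04222536087059035, 'T_tool_cam': array([[ 7.96422780e-05, -9.61146661e-01, -2.76038202e-01,
         7.50751650e-02],
       [ 9.99999112e-01,  4.43836647e-04, -1.25689090e-03,
        -7.30431100e-04],
       [ 1.33057236e-03, -2.76037856e-01,  9.61145843e-01,
        -1.41076144e-01],
       [ 0.00000000e+00,  0.00000000e+00,  0.00000000e+00,
         1.00000000e+00]])}
```

View pics/top0.png

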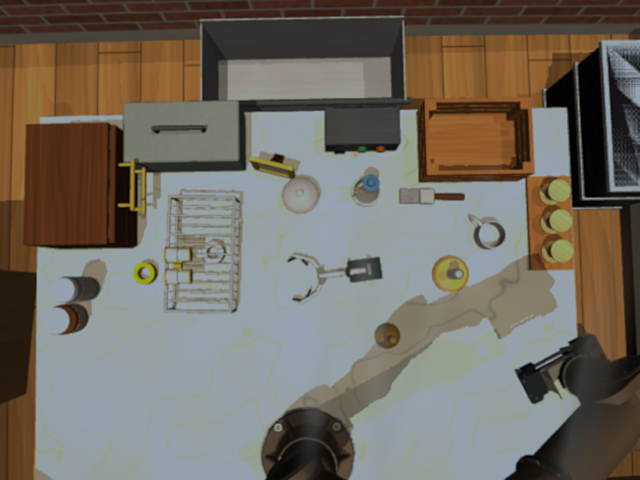

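View pics/side0.png

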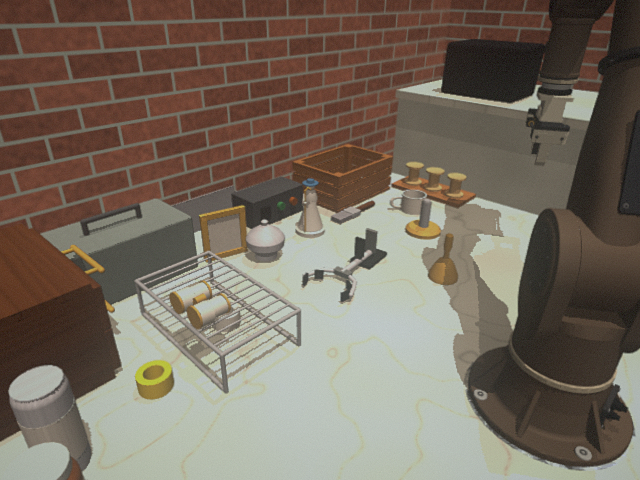

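View pics/wrist0.png

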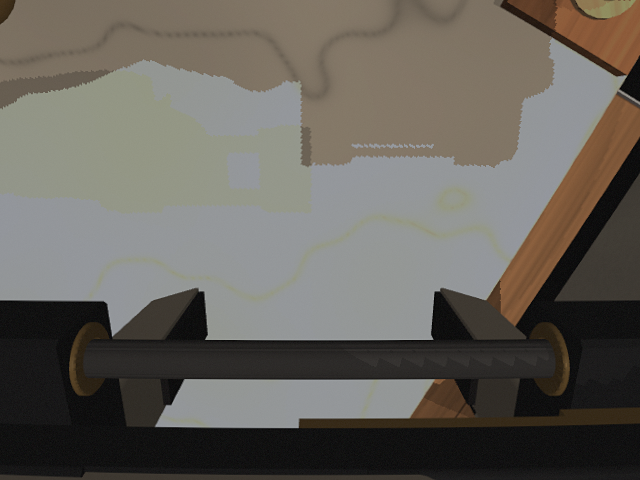

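```bash
cat > h.py <<'E'
import numpy as np, cv2
from cell import arm
def ray(n,u,v,st=None):
    c=arm.camera_model(n); f=240/np.tan(np.radians(c['vfov']/2))
    d=np.array([(u-c['cx'])/f,(v-c['cy'])/f]); s=d.copy()
    for _ in range(20): s=d/(1+c['k1']*(s@s))
    if n=='wrist':
        from scipy.spatial.transform import Rotation as R
        T=np.eye(4);T[:3,:3]=R.from_rotvec(st['ee_rot']).as_matrix();T[:3,3]=st['position']
        M=T@c['T_tool_cam']
    else: M=c['cam_to_world']
    return M[:3,3],M[:3,:3]@np.r_[s,1]
def at(n,u,v,z,st=None):
    o,d=ray(n,u,v,st); return np.round(o+d*(z-o[2])/d[2],4)
def proj(n,p,st=None):
    c=arm.camera_model(n); f=240/np.tan(np.radians(c['vfov']/2))
    if n=='wrist':
        from scipy.spatial.transform import Rotation as R
        T=np.eye(4);T[:3,:3]=R.from_rotvec(st['ee_rot']).as_matrix();T[:3,3]=st['position']
        M=T@c['T_tool_cam']
    else: M=c['cam_to_world']
    q=np.linalg.inv(M)@np.r_[p,1]; s=q[:2]/q[2]; s=s*(1+c['k1']*(s@s))
    return np.round([c['cx']+f*s[0],c['cy']+f*s[1]],1)
def tri(*uv):
    A=np.zeros((3,3));b=np.zeros(3)
    for n,u,v in uv:
        o,d=ray(n,u,v);d=d/np.linalg.norm(d);P=np.eye(3)-np.outer(d,d);A+=P;b+=P@o
    return np.round(np.linalg.solve(A,b),4)
def snap(n,name):
    st=arm.observe(); im=cv2.cvtColor(arm.get_image(n),cv2.COLOR_RGB2BGR); cv2.imwrite(f'pics/{name}.png',im); np.savez(f'pics/{name}.npz',**st); return im,st
def crop(src,name,x0,y0,w,h,s):
    im=cv2.imread(f'pics/{src}.png')[y0:y0+h,x0:x0+w]; cv2.imwrite(f'pics/{name}.png',cv2.resize(im,None,fx=s,fy=s,interpolation=cv2.INTER_CUBIC))
E
python3 - <<'E'
from h import *
crop('top0','t1',150,180,100,140,4)
crop('top0','t2',270,230,130,90,6)
crop('top0','t3',420,200,100,110,5)
crop('side0','s1',130,240,240,160,3)
crop('side0','s2',290,180,170,130,4)
E
```

```text
(no output)
```

View pics/t1.png

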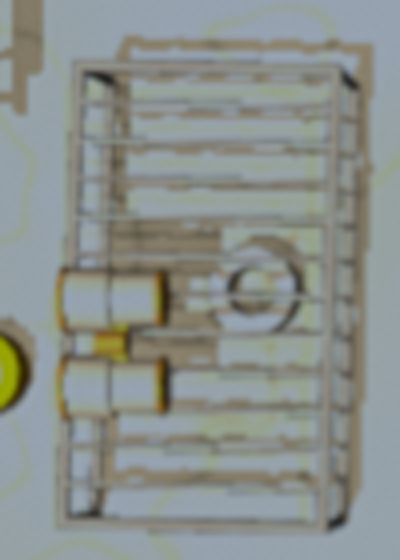

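View pics/t2.png

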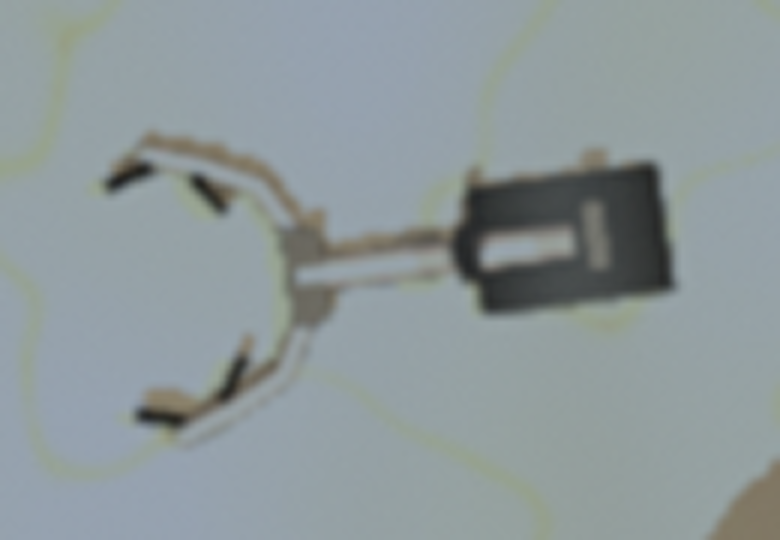

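View pics/t3.png

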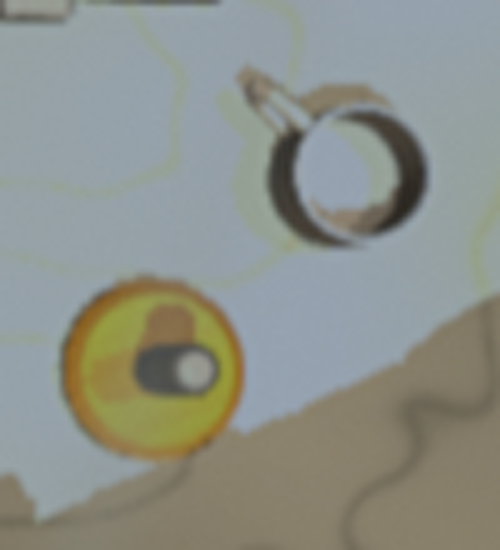

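View pics/s1.png

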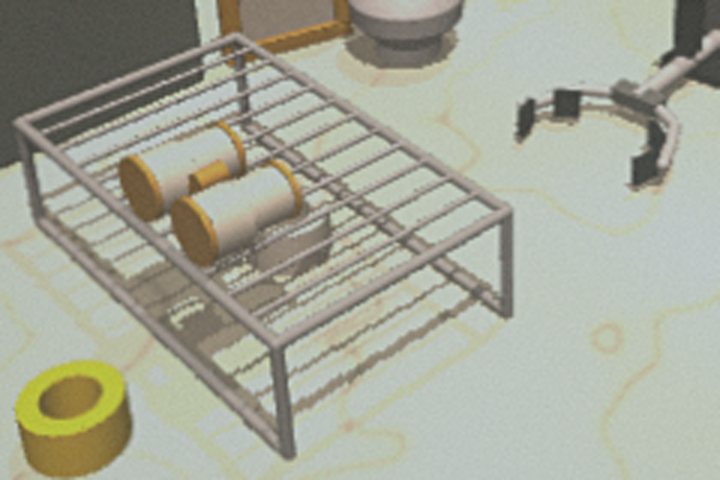

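View pics/s2.png

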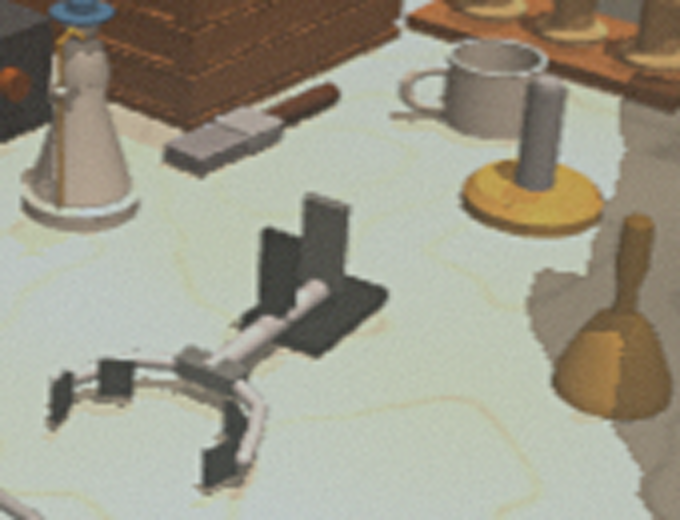

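Run:
```python
from h import *
t1=lambda x,y:(150+x/4,180+y/4); t2=lambda x,y:(270+x/6,230+y/6); t3=lambda x,y:(420+x/5,200+y/5)
print('collar',at('top',*t1(263,289),.034))
for c in [(77,62),(340,67),(332,525),(62,520)]: print('riser',at('top',*t1(*c),.085))
print('stem',at('top',*t3(196,370),.1), 'foot', at('top',*t3(153,368),.009))
for c in [(655,165),(672,290),(485,313),(470,185)]: print('foot',at('top',*t2(*c),.008))
print('rearplate',at('top',*t2(597,237),.083),'trig',at('top',*t2(463,250),.083))
print('shaft', at('top',*t2(308,278),.02), at('top',*t2(300,275),.028),at('top',*t2(445,257),.028))
print('padsL',at('top',*t2(130,180),.03),at('top',*t2(160,415),.03))
s2=lambda x,y:(290+x/4,180+y/4); s1=lambda x,y:(130+x/3,240+y/3)
print('stem side',at('side',*s2(546,85),.1))
print('rear',at('side',*s2(326,200),.083),'trig',at('side',*s2(280,234),.083))
for c in [(238,40),(510,210),(278,343),(20,124)]: print('riser side',at('side',*s1(*c),.089))
for c in [(660,178+0)]:pass
```

```text
collar [0.553  0.2398 0.034 ]
riser [0.7025 0.3525 0.085 ]
riser [0.6958 0.1787 0.085 ]
riser [0.3963 0.1865 0.085 ]
riser [0.4023 0.3627 0.085 ]
stem [ 0.4825 -0.4006  0.1   ] foot [ 0.484  -0.4002  0.009 ]
foot [ 0.5318 -0.205   0.008 ]
foot [ 0.4745 -0.2114  0.008 ]
foot [ 0.4655 -0.1256  0.008 ]
foot [ 0.5241 -0.12    0.008 ]
rearplate [ 0.4985 -0.1707  0.083 ] trig [ 0.4939 -0.1122  0.083 ]
shaft [ 0.4829 -0.045   0.02  ] [ 0.4843 -0.0413  0.028 ] [ 0.4913 -0.1069  0.028 ]
padsL [0.5285 0.0347 0.03  ] [0.4226 0.0228 0.03  ]
stem side [ 0.4775 -0.3866  0.1   ]
rear [ 0.5    -0.1682  0.083 ] trig [ 0.4925 -0.1126  0.083 ]
riser side [0.6842 0.1876 0.089 ]
riser side [0.3907 0.1945 0.089 ]
riser side [0.3978 0.3641 0.089 ]
riser side [0.6949 0.3543 0.089 ]
```

```bash
python3 -m creep '[[[4,3,2,0,0,0,1],[8,6.5,4,0,0,0,1],[12,10,6,0,0,0,1],[17,14,6,0,0,0,1],[17,14,6,0,0,0,1]]]'
python3 - <<'E'
from h import *
im,st=snap('wrist','w1'); print(st['joints'],st['position'],st['ee_rot'])
E
```

```text
clock: 0.65
position: [0.4486, -0.4177, 0.3044]
ee_rot: [-3.059, -0.716, -0.003]
force: [-0.9, -0.6, -0.3]
width: 0.998
[ 0.69070873  0.37582821 -0.03862589  1.51073463  0.01291442  1.25413209
 -0.46023048] [ 0.44860231 -0.4177017   0.30443849] [-3.05864787 -0.71583245 -0.0034826 ]
```

View pics/w1.png

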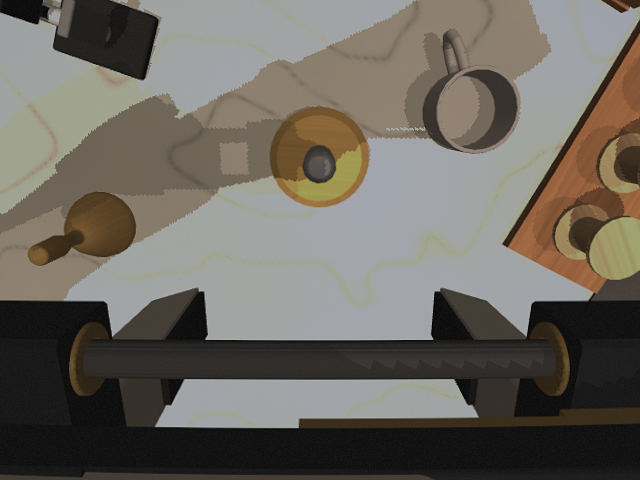

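Run:
```python
from h import *
crop('w1','w1c',260,95,120,120,5)
```

```text
(no output)
```

View pics/w1c.png

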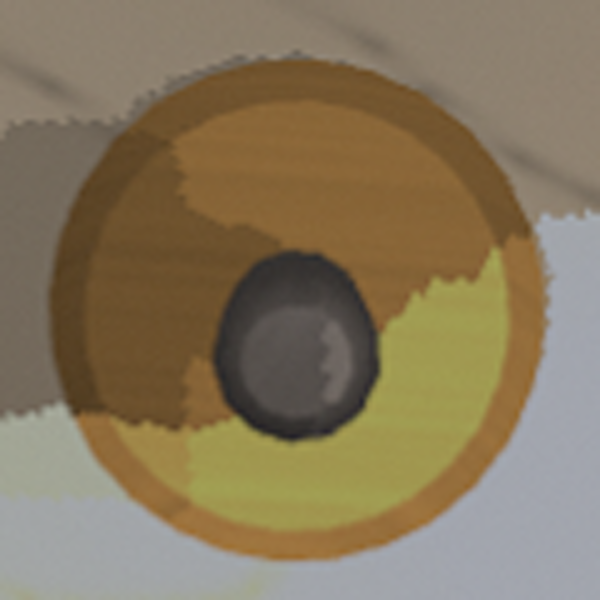

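Run:
```python
from h import *
st=dict(np.load('pics/w1.npz'))
g=lambda x,y:(260+x/5-.4,95+y/5-.4)
print(at('wrist',*g(297,361),.1,st),at('wrist',*g(297,314),.018,st),at('wrist',*g(299,310),.003,st))
print(at('wrist',*g(85,314),.018,st),at('wrist',*g(509,314),.018,st))
for n,p in [('top',(.484,-.4,.1)),('side',(.484,-.4,.1)),('side',(.484,-.4,.018))]: print(n,proj(n,p))
# reacher foot visible
print(at('wrist',155,12,.008,st),at('wrist',145,78,.008,st))
```

```text
[ 0.4844 -0.3988  0.1   ] [ 0.4853 -0.3983  0.018 ] [ 0.4852 -0.3988  0.003 ]
[ 0.4668 -0.3608  0.018 ] [ 0.5039 -0.4357  0.018 ]
top [458.9 273.4]
side [427.  199.2]
side [423.4 225.5]
[ 0.5378 -0.2006  0.008 ] [ 0.4784 -0.2131  0.008 ]
```

```bash
python3 -m creep '[[[0,5,0,0,0,-5,1],[0,10,0,0,0,-10,1],[0,15,0,0,0,-15,1],[0,20,0,0,0,-20,1],[0,25,0,0,0,-20,1]]]'
python3 -m creep '[[[0,0,0,0,0,0,1]]]'
python3 - <<'E'
from h import *
im,st=snap('wrist','w2'); print(st['joints'],st['position'],st['ee_rot'])
E
python3 -m creep '[[[0.5,5,0,0,0,0,1],[1,10,0,0,0,0,1],[2,15,0,0,0,0,1],[3,20,0,0,0,0,1],[4,25,0,0,0,0,1]]]'
python3 -m creep '[[[0,5,0,0,0,0,1],[0,8,0,0,0,0,1],[0,8,0,0,0,0,1]]]'
python3 - <<'E'
from h import *
im,st=snap('wrist','w3'); print(st['joints'],st['position'],st['ee_rot'])
E
```

```text
clock: 1.2
position: [0.4445, -0.1695, 0.3036]
ee_rot: [3.137, 0.162, -0.0]
force: [0.8, 0.7, -0.2]
width: 1.001
clock: 1.3
position: [0.4453, -0.1643, 0.3039]
ee_rot: [-3.134, -0.182, -0.001]
force: [-0.9, -0.4, 0.4]
width: 1.002
[ 0.34640086  0.14717589 -0.11879164  1.82343647  0.01624714  1.1723764
 -1.23215901] [ 0.44528484 -0.16426063  0.30392381] [-3.13390837e+00 -1.82072588e-01 -5.77164568e-04]
clock: 1.85
position: [0.4851, 0.0754, 0.3037]
ee_rot: [3.137, 0.163, 0.0]
force: [0.9, -0.3, -0.6]
width: 1.002
clock: 2.15
position: [0.4844, 0.1591, 0.3034]
ee_rot: [-3.135, -0.176, 0.001]
force: [0.4, -0.2, 0.2]
width: 1.0
[-0.1262624   0.22771146 -0.35952995  1.73472566  0.08339052  1.1941523
 -1.96666866] [0.48438096 0.15914882 0.30341685] [-3.13473500e+00 -1.75886778e-01  8.38054406e-04]
```

View pics/w2.png

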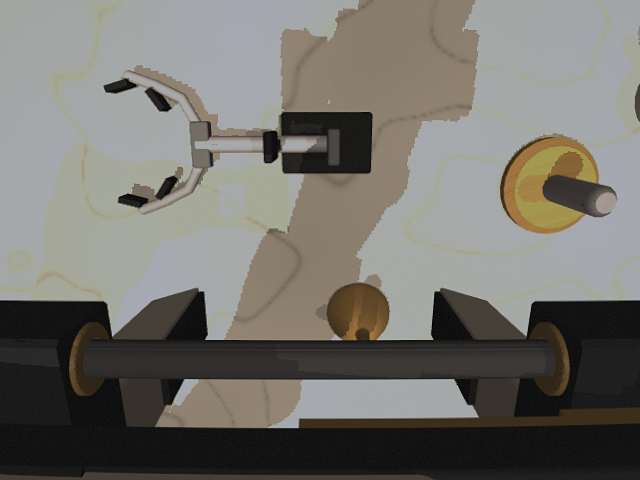

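View pics/w3.png

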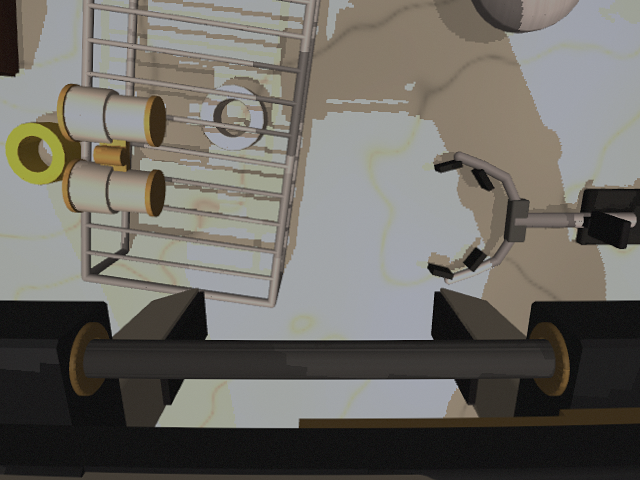

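Run:
```python
from h import *
crop('w2','w2c',180,90,210,110,3.8)
crop('w3','w3c',160,0,190,150,4)
```

```text
(no output)
```

View pics/w2c.png

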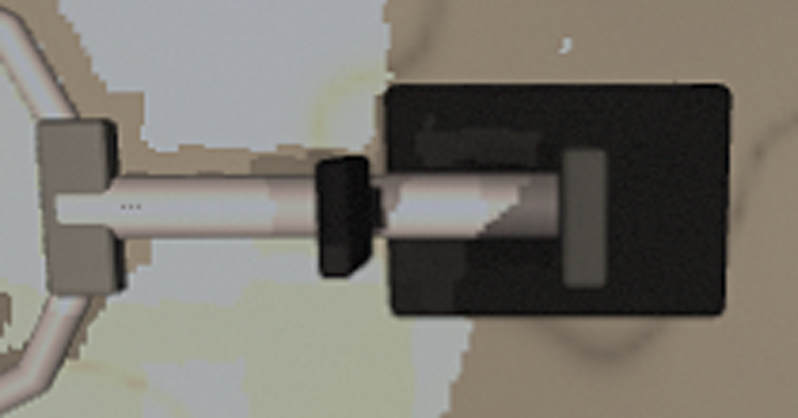

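View pics/w3c.png

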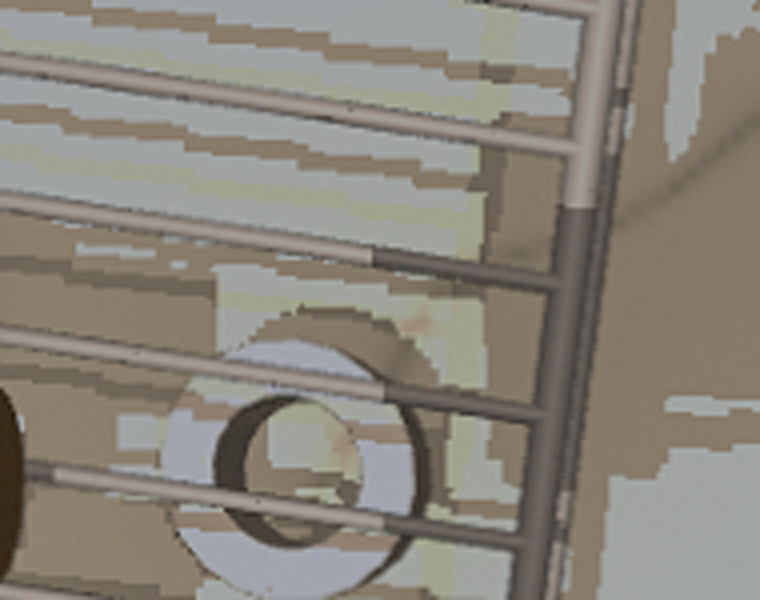

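Run:
```python
from h import *
st=dict(np.load('pics/w2.npz')); g=lambda x,y:(180+x/3.8-.37,90+y/3.8-.37)
W=lambda p,z:at('wrist',*g(*p),z,st)
for c in [(387,84),(731,86),(726,316),(392,316)]: print('foot',W(c,.009))
print('rear L/R face',W((563,219),.083),W((607,219),.083),'trig out/in',W((318,216),.083),W((345,216),.083))
print('hub',W((78,207),.028),'hub corners',W((40,122),.03),W((50,293),.03)) 
st=dict(np.load('pics/w3.npz')); g=lambda x,y:(160+x/4-.37,0+y/4-.37)
print('collar',W((290,469),.034),W((288,471),.034),'edges',W((163,469),.034),W((417,469),.034))
print('front bar',W((600,50),.085),W((535,500),.085))
print('bottom bar',W((628,50),.004),W((580,430),.004))
g=lambda x,y:(x,y)
print('corner',W((272,303),.085),W((87,280),.085), W((320,0),.085))
print('jawtips',W((434,167),.03),W((430,268),.03),'hub',W((517,220),.028))
```

```text
foot [ 0.5243 -0.116   0.009 ]
foot [ 0.5341 -0.2041  0.009 ]
foot [ 0.4755 -0.2114  0.009 ]
foot [ 0.4651 -0.1229  0.009 ]
rear L/R face [ 0.4997 -0.1634  0.083 ] [ 0.5008 -0.173   0.083 ] trig out/in [ 0.4941 -0.1102  0.083 ] [ 0.4948 -0.1161  0.083 ]
hub [ 0.4857 -0.043   0.028 ] hub corners [ 0.5055 -0.0332  0.03  ] [ 0.4636 -0.0374  0.03  ]
collar [0.5535 0.2497 0.034 ] [0.553  0.2502 0.034 ] edges [0.5504 0.2791 0.034 ] [0.5567 0.2205 0.034 ]
front bar [0.6383 0.1854 0.085 ] [0.5535 0.1896 0.085 ]
bottom bar [0.6569 0.1828 0.004 ] [0.5702 0.185  0.004 ]
corner [0.395 0.194 0.085] [0.3977 0.3638 0.085 ] [0.6476 0.1785 0.085 ]
jawtips [0.5289 0.0546 0.03  ] [0.4271 0.0397 0.03  ] hub [ 0.4866 -0.0391  0.028 ]
```

Run:
```python
from h import *
im,st=snap('wrist','w4'); print(st['position'],st['ee_rot'],abs(st['dq']).max())
a=cv2.imread('pics/w3.png').astype(int);print(cv2.phaseCorrelate(a[:280].mean(2),im[:280].astype(float).mean(2)))
st=dict(np.load('pics/w3.npz'));print(st['dq'])
snap('top','t4')
print(proj('top',(.553,.25,.034)),proj('side',(.553,.25,.034)),proj('side',(.553,.24,.034)))
crop('side0','s3',170,280,100,70,7)
crop('t4','t4c',150,220,110,70,7)
```

```text
[0.48475291 0.15619545 0.30327473] [-3.13677423e+00 -1.71466660e-01  1.17256976e-03] 0.04840387447461513
((-4.064166766562948, 0.17205670948729335), 0.9061970181941228)
[ 0.05259013 -0.01575558  0.07137542  0.0255098   0.01619697  0.0083468
  0.06294038]
[212.  252.3] [224.6 310.2] [228.5 308. ]
```

View pics/s3.png

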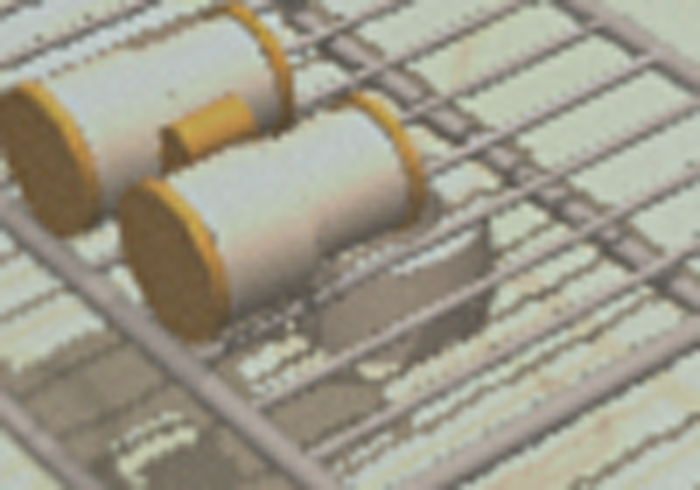

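View pics/t4c.png

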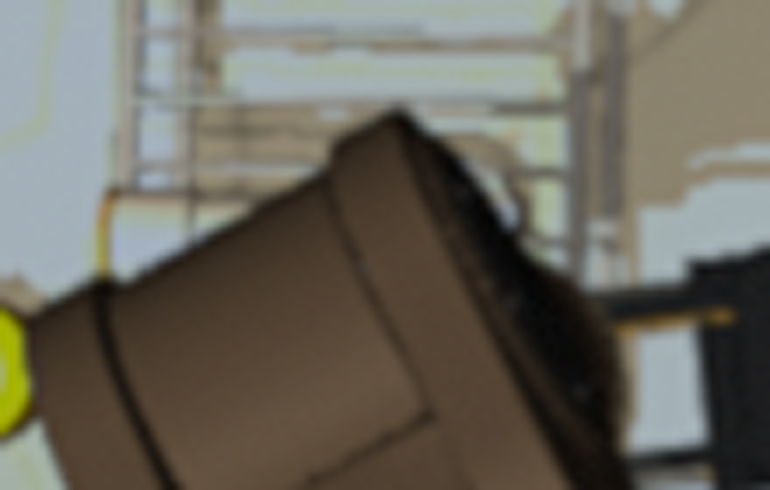

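Run:
```python
from h import *
crop('w4','w4c',160,60,200,120,4)
```

```text
(no output)
```

View pics/w4c.png

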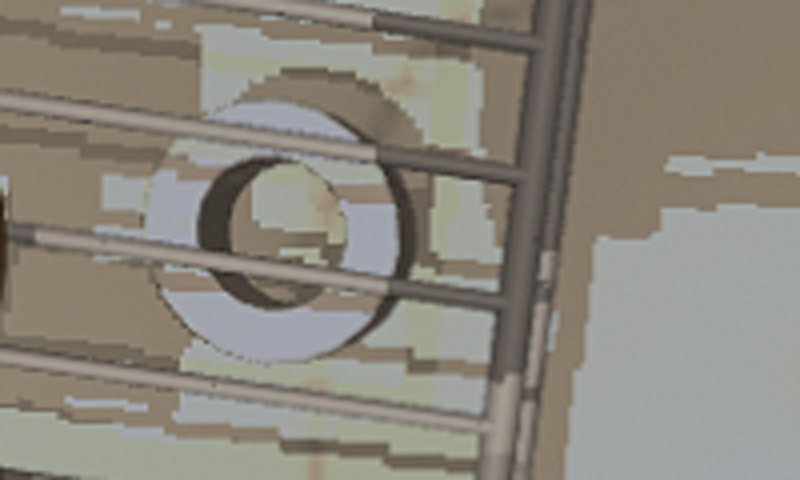

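View pics/w4.png

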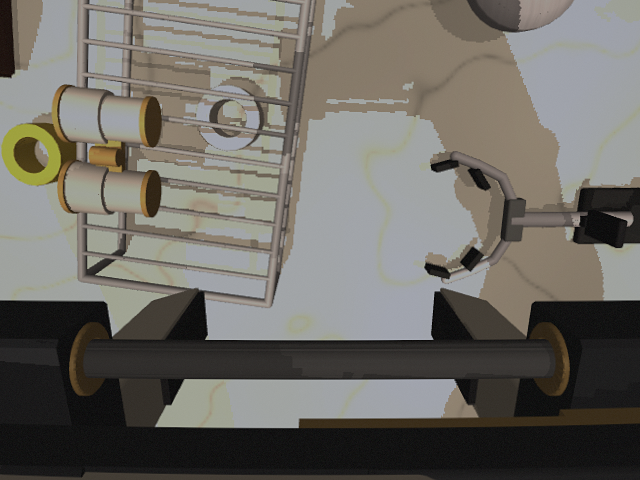

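Run:
```python
from h import *
st=dict(np.load('pics/w4.npz')); g=lambda x,y:(160+x/4-.37,60+y/4-.37)
W=lambda p,z:at('wrist',*g(*p),z,st)
print('collar',W((273,231),.034),'top bar',W((549,50),.085),W((505,350),.085),'bottom',W((572,50),.004),W((543,280),.004))
g=lambda x,y:(x,y)
print('hub',W((513.5,220),.028),'tips',W((430,168),.03),W((426,269),.03))
st=dict(np.load('pics/w2.npz'))
print('w2 tips',W((105,90),.03),W((119,202),.03),'hub',W((201,144),.028))
```

```text
collar [0.5533 0.2499 0.034 ] top bar [0.5943 0.1871 0.085 ] [0.5354 0.1905 0.085 ] bottom [0.6028 0.1865 0.004 ] [0.5482 0.1883 0.004 ]
hub [ 0.4859 -0.0391  0.028 ] tips [0.5275 0.0547 0.03  ] [0.4255 0.0403 0.03  ]
w2 tips [0.5256 0.0477 0.03  ] [0.4206 0.035  0.03  ] hub [ 0.4859 -0.0438  0.028 ]
```

```bash
python3 -m creep '[[[0.3,-5,0,0,0,0,1],[0.6,-10,0,0,0,0,1],[1,-15,-2,0,0,0,1],[1.3,-20,-5,0,0,0,1],[1.3,-25,-9,0,0,0,1]]]' 12
python3 -m creep '[[[0,-4,-1,0,0,0,1],[0,-5,-3,0,0,0,1],[0,-5,-3,0,0,0,1],[0,-5,-3,0,0,0,1]]]'
python3 - <<'E'
from h import *
st=arm.observe(); print(st['position'],st['ee_rot'],2*np.degrees(np.arctan2(st['ee_rot'][1],st['ee_rot'][0]))-90)
im,st=snap('wrist','w5');snap('side','s5')
E
```

```text
clock: 2.8
position: [0.4973, -0.0786, 0.2299]
ee_rot: [3.136, 0.16, 0.004]
force: [0.8, 0.8, 0.1]
width: 1.001
clock: 3.2
position: [0.4967, -0.1243, 0.2]
ee_rot: [-3.137, -0.164, 0.001]
force: [-0.6, 0.7, 0.1]
width: 0.999
[ 0.49669686 -0.12433055  0.19995169] [-3.13705194e+00 -1.64271185e-01  1.14075869e-03] -444.0049083891952
```

View pics/w5.png

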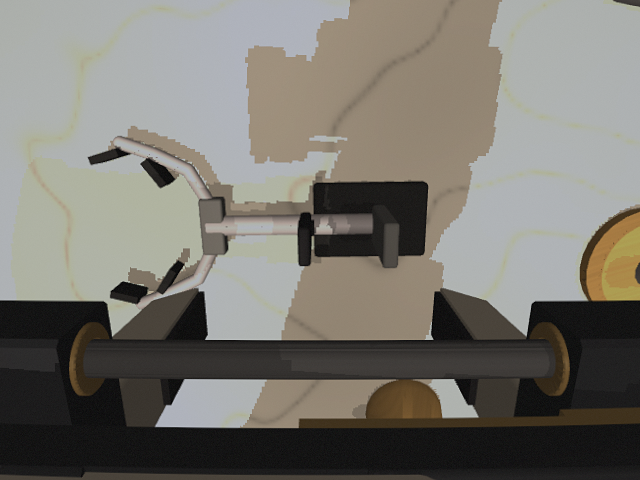

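View pics/s5.png

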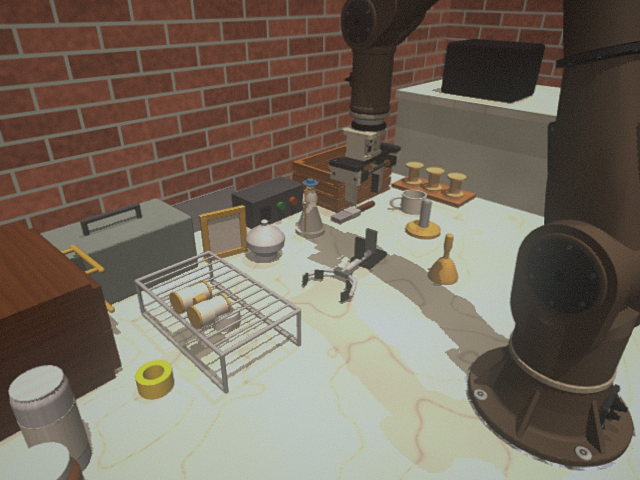

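Run:
```python
from h import *
st=dict(np.load('pics/w5.npz'))
# model: predict reacher features for guess
def pred(ox,oy,yaw,st):
    c,s=np.cos(np.radians(yaw)),np.sin(np.radians(yaw))
    for p in [(-32,15,83),(-32,-15,83),(32,13,83),(32,-13,83),(-67,30,8),(-67,-30,8),(23,30,8),(23,-30,8),(100,0,28)]:
        x,y,z=np.array(p)/1e3
        print(p,proj('wrist',(ox+c*x-s*y,oy+s*x+c*y,z),st))
pred(.4975,-.1416,96.5,st)
print(arm.observe()['position'])
crop('w5','w5c',190,160,260,120,3)
```

```text
(-32, 15, 83) [398.1 268.2]
(-32, -15, 83) [400.1 222.5]
(32, 13, 83) [297.9 266.1]
(32, -13, 83) [297.  226.5]
(-67, 30, 8) [423.8 254.8]
(-67, -30, 8) [428.3 181.4]
(23, 30, 8) [313.9 255.7]
(23, -30, 8) [312.9 182.3]
(100, 0, 28) [211.2 226.6]
[ 0.4976702  -0.12294313  0.20079466]
```

View pics/w5c.png

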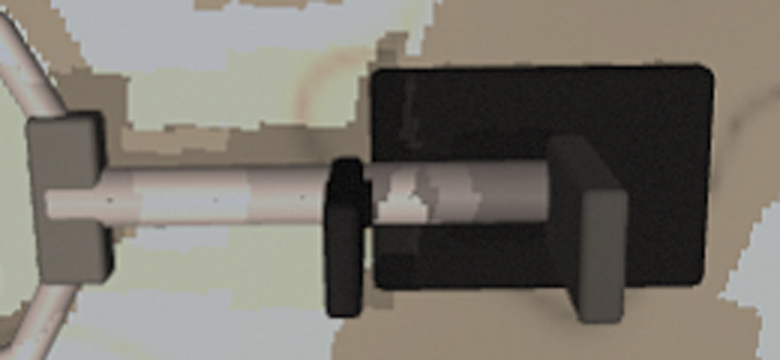

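```bash
python3 -m creep '[[[0,-1,-3,0,0,0.5,1],[0,-1.9,-6,0,0,0.5,1],[0,-1.9,-8,0,0,0.5,1],[0,-1.9,-8,0,0,0.5,1]]]' 12
python3 - <<'E'
from h import *
st=arm.observe(); print(st['position'],st['ee_rot'])
E
```

```text
clock: 3.7
position: [0.4961, -0.1415, 0.1184]
ee_rot: [-3.135, -0.183, 0.005]
force: [0.4, -0.3, -0.1]
width: 1.0
[ 0.49613609 -0.14153459  0.11843497] [-3.13520531 -0.18332824  0.00471018]
```

```bash
python3 -m creep '[[[0.1,0,-2,0,0,0,1],[0.1,0,-4,0,0,0,1],[0.1,0,-5.5,0,0,0,1],[0.1,0,-6,0,0,0,1],[0.1,0,-6,0,0,0,1]]]' 12
python3 - <<'E'
from h import *
snap('side','s6');crop('s6','s6c',280,150,180,140,4)
E
```

```text
clock: 4.2
position: [0.4988, -0.142, 0.0605]
ee_rot: [3.136, 0.183, 0.001]
force: [-0.1, -0.5, 0.9]
width: 1.0
```

View pics/s6c.png

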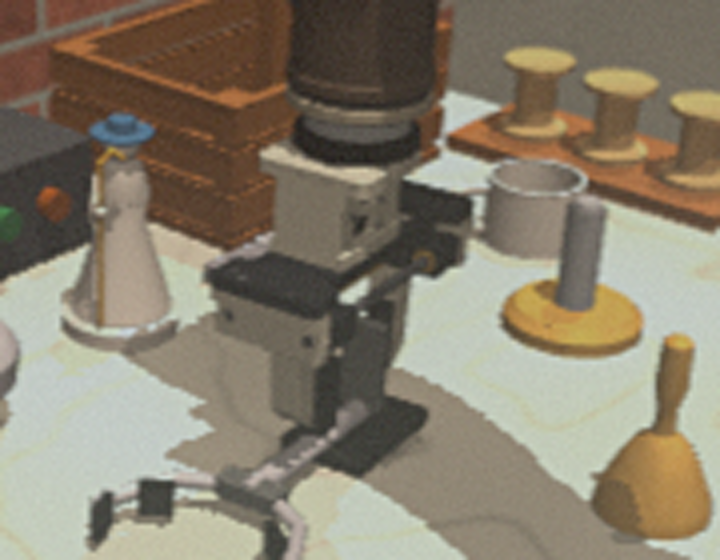

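```bash
python3 -m creep '[[[0,0,0,0,0,0,0.5],[0,0,0,0,0,0,0.4],[0,0,0,0,0,0,0.32],[0,0,0,0,0,0,0.32],[0,0,0,0,0,0,0.32]]]' 14
python3 -m creep '[[[0,0,0,0,0,0,0.32],[0,0,0,0,0,0,0.32]]]'
```

```text
clock: 4.75
position: [0.4985, -0.1434, 0.0601]
ee_rot: [3.135, 0.18, 0.001]
force: [0.8, -4.7, 3.8]
width: 0.669
clock: 4.95
position: [0.4985, -0.1437, 0.0601]
ee_rot: [3.135, 0.18, 0.001]
force: [-0.7, -5.8, 6.1]
width: 0.665
```

```bash
python3 -m creep '[[[0,0,0.5,0,0,0,0.32],[0,0,1.5,0,0,0,0.32],[0,0,3,0,0,0,0.32],[0,0,3,0,0,0,0.32],[0,0,3,0,0,0,0.32]]]' 14
python3 - <<'E'
from h import *
snap('side','s7');crop('s7','s7c',280,150,180,140,4)
snap('top','t7')
E
```

```text
clock: 5.45
position: [0.4983, -0.1423, 0.0899]
ee_rot: [-3.136, -0.182, -0.001]
force: [-0.6, 0.6, -3.6]
width: 0.663
```

View pics/s7c.png

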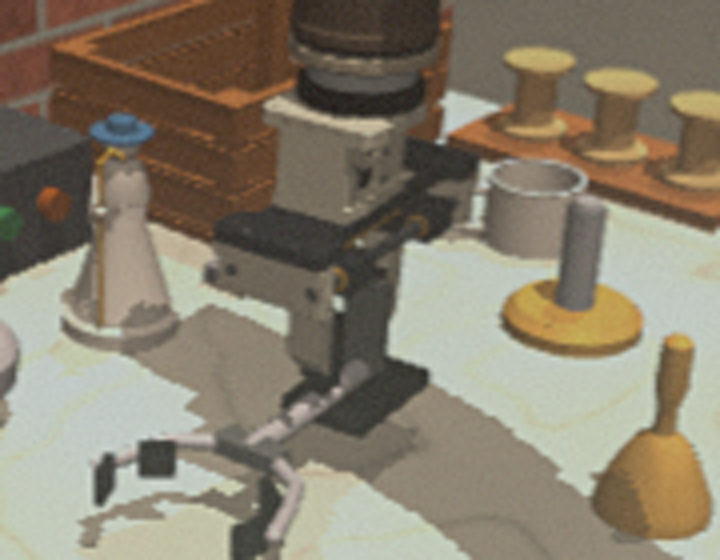

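View pics/t7.png

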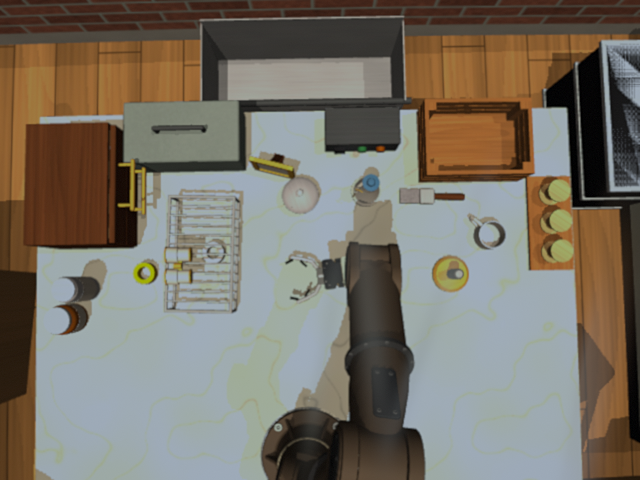

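```bash
python3 -m creep '[[[0.5,0.5,0,0,0,-1,0.32],[1.5,2,0,0,0,-2.5,0.32],[3,4,0,0,0,-4,0.32],[4.5,6,0,0,0,-6,0.32],[5.5,8,0,0,0,-7,0.32]]]' 14
python3 -m creep '[[[0,2,-0.5,0,0,0,0.32],[0,4,-1,0,0,0,0.32],[0,5,-1.5,0,0,0,0.32],[0,5.5,-2,0,0,0,0.32],[0,5.5,-2.1,0,0,0,0.32]]]' 14
python3 - <<'E'
from h import *
st=arm.observe(); print(st['position'],st['ee_rot'],2*np.degrees(np.arctan(st['ee_rot'][1]/st['ee_rot'][0])))
snap('side','s8');crop('s8','s8c',150,160,240,200,3)
snap('top','t8');crop('t8','t8c',150,170,200,150,4)
E
```

```text
clock: 6.05
position: [0.5543, -0.0611, 0.0893]
ee_rot: [-3.141, 0.014, -0.0]
force: [-0.2, 0.6, -3.0]
width: 0.661
clock: 6.55
position: [0.5527, -0.0073, 0.0679]
ee_rot: [3.141, -0.01, -0.002]
force: [0.9, 0.8, -2.9]
width: 0.662
[ 0.55272454 -0.00729763  0.06789848] [ 3.14144045e+00 -9.84642413e-03 -2.10723768e-03] -0.35917070987279087
```

View pics/s8c.png

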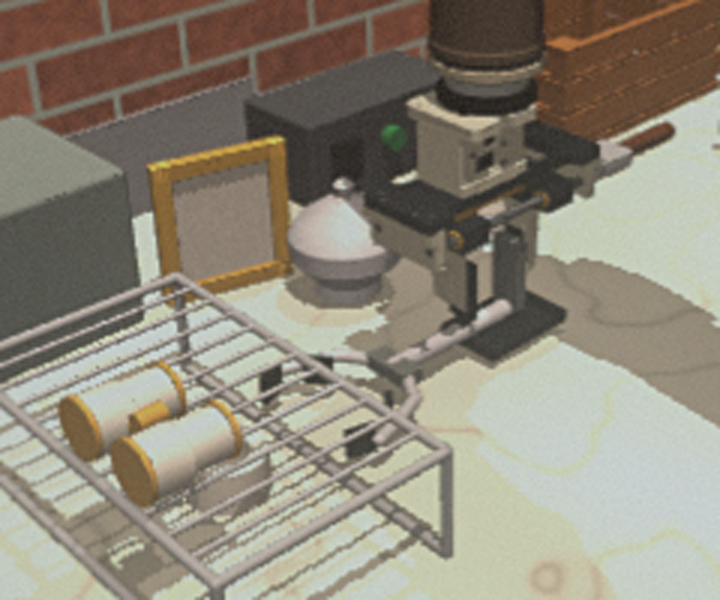

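View pics/t8c.png

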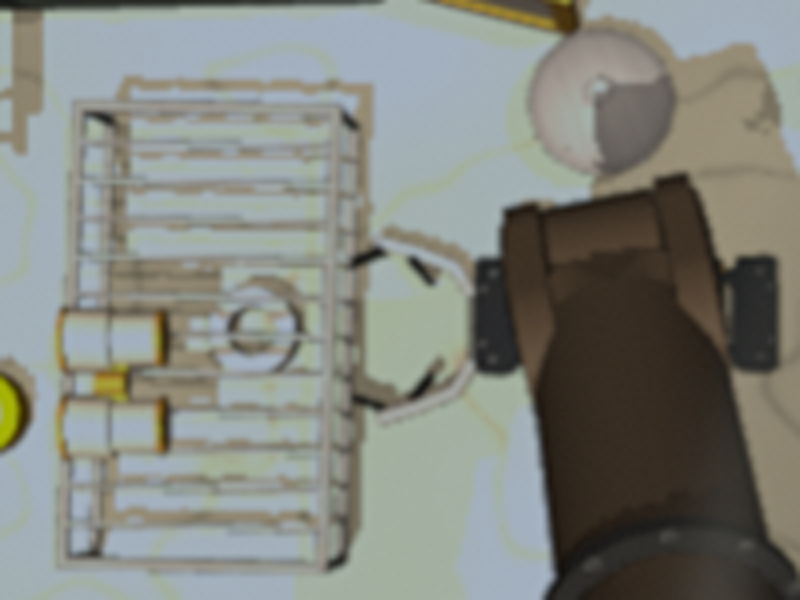

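```bash
python3 -m creep '[[[0,1,0,0,0,0,0.32],[0,2.5,0,0,0,0,0.32],[0,4,0,0,0,0,0.32],[0,5,0,0,0,0,0.32],[0,5,0,0,0,0,0.32]]]' 14
python3 - <<'E'
from h import *
st=arm.observe(); print(st['position'],st['ee_rot'],st['force'])
snap('side','s9');crop('s9','s9c',150,210,200,150,4)
snap('top','t9');crop('t9','t9c',150,170,200,150,4)
E
```

```text
clock: 7.15
position: [0.5532, 0.0454, 0.0689]
ee_rot: [-3.14, 0.005, -0.0]
force: [-0.6, 0.9, -2.9]
width: 0.66
[0.55315889 0.04541235 0.06889423] [-3.14037709e+00  4.81275884e-03 -4.78855213e-04] [-0.61594508  0.866137   -2.9376973 ]
```

View pics/s9c.png

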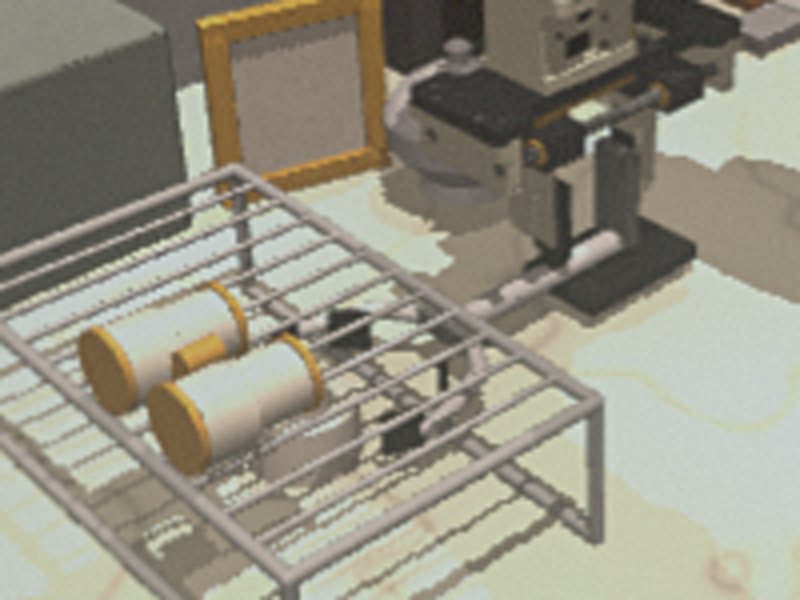

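View pics/t9c.png

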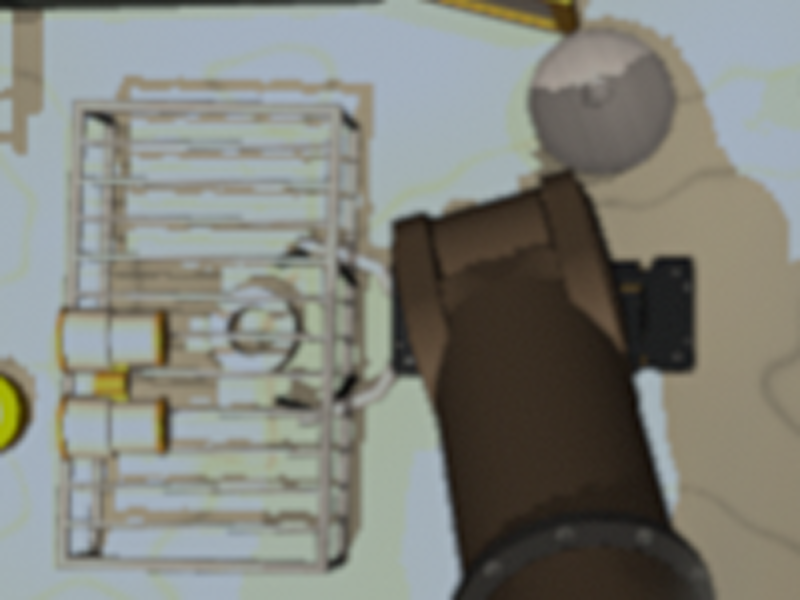

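```bash
python3 -m creep '[[[0,1,0,0,0,0,0.32],[0,2,0,0,0,0,0.32],[0,2.9,-0.2,0,0,0,0.32],[0,3.2,-0.3,0,0,0,0.32],[0,3.2,-0.3,0,0,0,0.32]]]' 14
python3 - <<'E'
from h import *
st=arm.observe(); print(st['position'],st['ee_rot'],st['force'])
snap('side','s10');crop('s10','s10c',190,260,100,75,7)
snap('top','t10');crop('t10','t10c',180,210,90,80,7)
E
```

```text
clock: 7.75
position: [0.553, 0.0753, 0.0655]
ee_rot: [-3.141, 0.009, 0.001]
force: [0.2, 0.3, -2.3]
width: 0.66
[0.55295008 0.07531289 0.06549621] [-3.14143167e+00  8.55981970e-03  6.83424795e-04] [ 0.18372783  0.26545445 -2.25740236]
```

View pics/s10c.png

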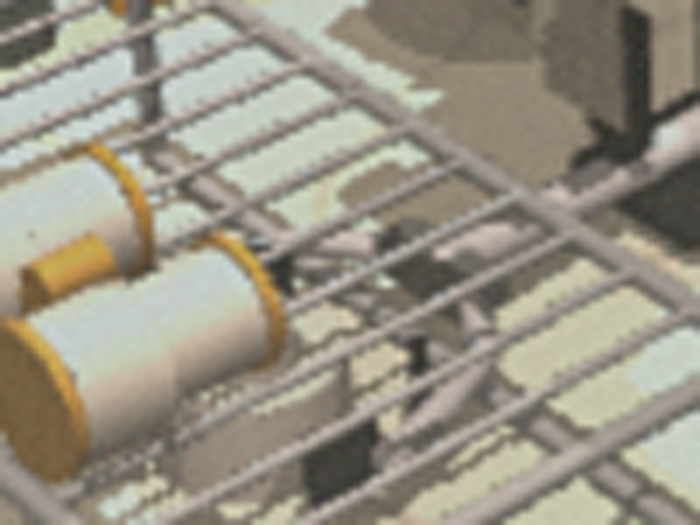

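View pics/t10c.png

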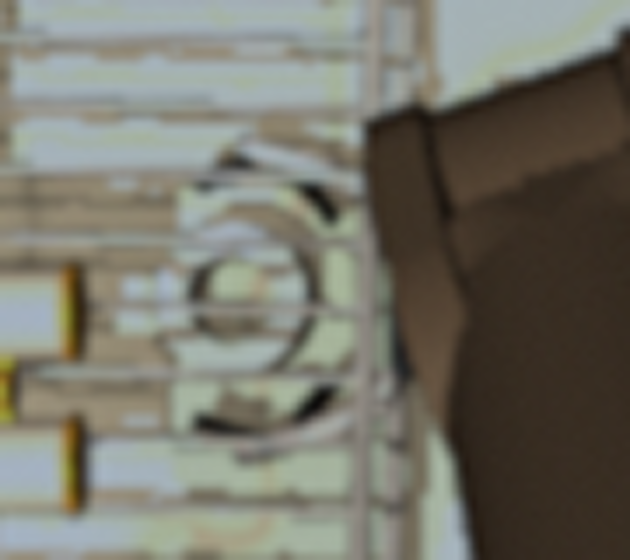

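```bash
python3 -m creep '[[[0,0,0,0,0,0,0.26],[0,0,0,0,0,0,0.2],[0,0,0,0,0,0,0.15],[0,0,0,0,0,0,0.12],[0,0,0,0,0,0,0.1]]]' 20
python3 -m creep '[[[0,0,0,0,0,0,0.08],[0,0,0,0,0,0,0.06],[0,0,0,0,0,0,0.04],[0,0,0,0,0,0,0.04]]]' 20
python3 - <<'E'
from h import *
st=arm.observe(); print(st['position'],st['ee_rot'],st['force'])
snap('top','t11');crop('t11','t11c',180,210,90,80,7)
E
```

```text
clock: 8.35
position: [0.5532, 0.0743, 0.0658]
ee_rot: [3.142, -0.011, -0.0]
force: [-0.5, 0.2, -1.9]
width: 0.55
clock: 8.75
position: [0.5532, 0.0744, 0.0658]
ee_rot: [-3.142, 0.011, -0.0]
force: [-0.1, 0.4, -2.1]
width: 0.521
[0.55320885 0.07444888 0.06578275] [-3.14153565e+00  1.05885065e-02 -9.52945073e-05] [-0.13071964  0.44903701 -2.06527233]
```

View pics/t11c.png

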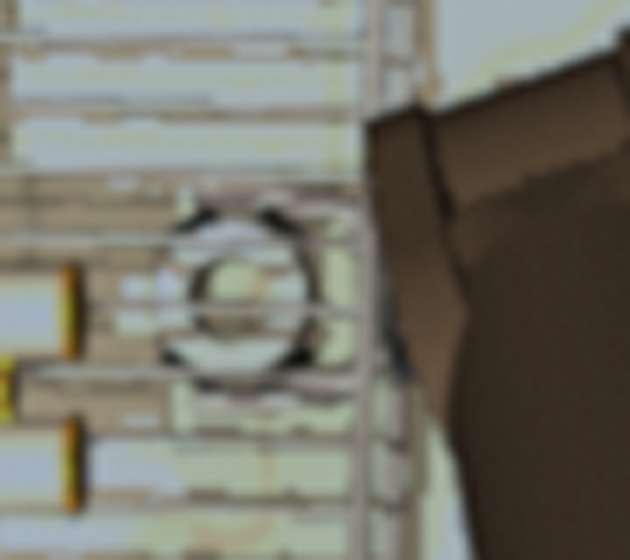

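```bash
python3 -m creep '[[[0,0,0,0,0,0,0],[0,0,0,0,0,0,-0.05],[0,0,0,0,0,0,-0.1],[0,0,0,0,0,0,-0.2],[0,0,0,0,0,0,-0.3]]]' 28
python3 -m creep '[[[0,0,0,0,0,0,-0.3],[0,0,0,0,0,0,-0.3],[0,0,0,0,0,0,-0.3]]]' 28
```

```text
clock: 9.3
position: [0.5533, 0.0745, 0.0658]
ee_rot: [-3.141, 0.011, -0.0]
force: [0.1, 1.2, -2.7]
width: 0.514
clock: 9.6
position: [0.5532, 0.0744, 0.0658]
ee_rot: [-3.142, 0.011, -0.0]
force: [0.1, 2.4, -2.6]
width: 0.518
```

```bash
python3 -m creep '[[[0,0,0.3,0,0,0,-0.3],[0,0,0.8,0,0,0,-0.3],[0,0,1.3,0,0,0,-0.3],[0,0,1.8,0,0,0,-0.3],[0,0,1.8,0,0,0,-0.3]]]' 28
python3 - <<'E'
from h import *
st=arm.observe(); print(st['position'],st['ee_rot'],st['force'])
snap('side','s12');crop('s12','s12c',190,260,100,75,7)
snap('top','t12');crop('t12','t12c',180,210,90,80,7)
E
```

```text
clock: 10.1
position: [0.5537, 0.0745, 0.0847]
ee_rot: [-3.141, 0.011, -0.002]
force: [0.2, 0.5, -3.2]
width: 0.51
[0.55370214 0.07445071 0.0846743 ] [-3.14139555e+00  1.07786785e-02 -2.14230099e-03] [ 0.21187013  0.53467165 -3.24326476]
```

View pics/s12c.png

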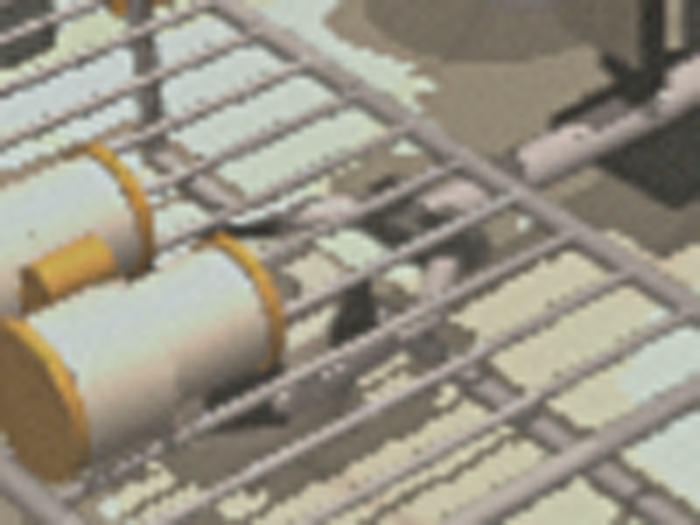

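View pics/t12c.png

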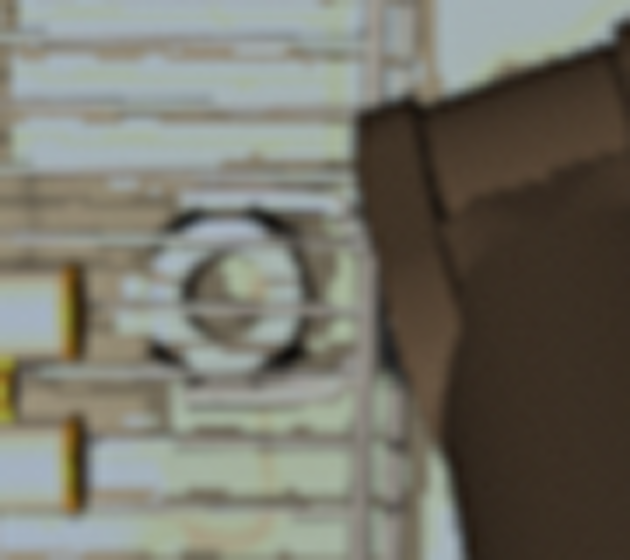

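```bash
python3 -m creep '[[[0,-0.4,0.4,0,0,0,-0.3],[0,-1.2,0.8,0,0,0,-0.3],[0,-2.5,0.8,0,0,0,-0.3],[0,-4,0.8,0,0,0,-0.3],[0,-6,0.8,0,0,0,-0.3]]]' 28
python3 -m creep '[[[0,-2,0,0,0,0,-0.3],[0,-4,0,0,0,0,-0.3],[0,-5.5,0,0,0,0,-0.3],[0,-7,0,0,0,0,-0.3],[0,-7,0,0,0,0,-0.3]]]' 28
python3 - <<'E'
from h import *
st=arm.observe(); print(st['position'],st['ee_rot'],st['force'])
snap('side','s13');crop('s13','s13c',190,200,200,150,4)
snap('top','t13');crop('t13','t13c',200,190,150,120,5)
E
```

```text
clock: 10.7
position: [0.553, 0.013, 0.0917]
ee_rot: [3.141, -0.01, -0.0]
force: [0.4, -0.4, -4.0]
width: 0.507
clock: 11.2
position: [0.553, -0.059, 0.0917]
ee_rot: [3.14, -0.017, -0.0]
force: [-0.1, -0.3, -3.6]
width: 0.511
[ 0.55295097 -0.05902521  0.09165516] [ 3.14008265e+00 -1.65789081e-02 -3.66410219e-04] [-0.14066096 -0.25403908 -3.56464876]
```

View pics/s13c.png

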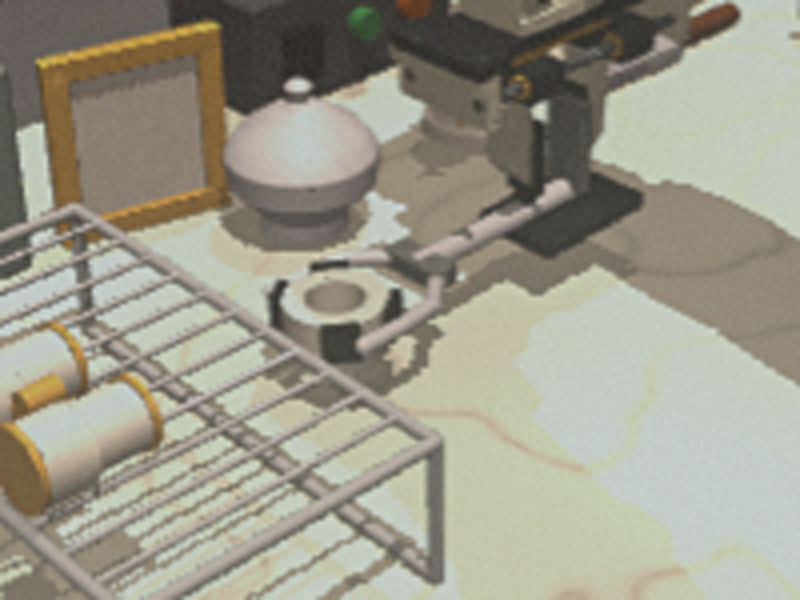

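View pics/t13c.png

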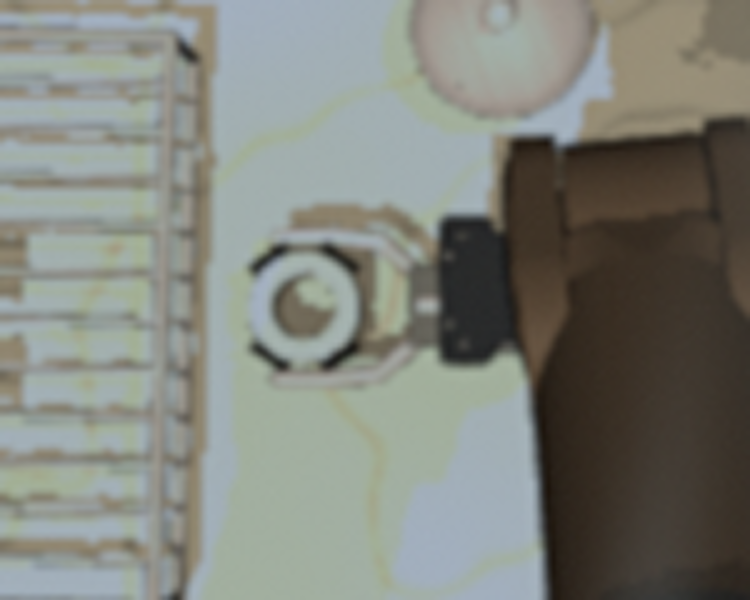

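```bash
python3 -m creep '[[[0,-0.5,1,0,0,0,-0.3],[0,-1,3,0,0,0,-0.3],[0,-1,6,0,0,0,-0.3],[0,-1,9,0,0,0,-0.3],[0,-1,10.8,0,0,0,-0.3]]]' 28
python3 - <<'E'
import numpy as np
az=np.radians(np.linspace(-7,-55.3,17)); R=np.linspace(.556,.62,17)
P=np.c_[R*np.cos(az),R*np.sin(az)]*100
for k in range(0,16,4): print(np.round(P[k+1:k+5]-P[k],1).tolist())
print(P[0],P[-1])
from cell import arm; print(arm.observe()['position'])
E
```

```text
clock: 11.8
position: [0.5541, -0.0648, 0.2029]
ee_rot: [-3.141, 0.008, -0.005]
force: [-0.0, 0.1, -4.0]
width: 0.51
[[-0.0, -3.0], [-0.2, -5.9], [-0.6, -8.9], [-1.1, -11.9]]
[[-0.7, -3.0], [-1.5, -5.9], [-2.6, -8.8], [-3.7, -11.7]]
[[-1.3, -2.8], [-2.8, -5.6], [-4.5, -8.3], [-6.3, -10.9]]
[[-2.0, -2.5], [-4.1, -5.0], [-6.3, -7.4], [-8.7, -9.6]]
[55.18556603 -6.77593549] [ 35.29533045 -50.97293054]
[ 0.55413612 -0.06482454  0.20291973]
```

```bash
python3 -m creep '[[[0,-2,0,0,0,-1.5,-0.3],[-0.2,-5,0,0,0,-5,-0.3],[-0.6,-8.5,0,0,0,-9,-0.3],[-1.1,-11.9,0,0,0,-12.3,-0.3]]]' 28
python3 -m creep '[[[-0.7,-3,0,0,0,-3,-0.3],[-1.5,-5.9,0,0,0,-6,-0.3],[-2.6,-8.8,0,0,0,-9,-0.3],[-3.7,-11.7,0,0,0,-12.3,-0.3]]]' 28
python3 -m creep '[[[-1.3,-2.8,0,0,0,-3,-0.3],[-2.8,-5.6,0,0,0,-6,-0.3],[-4.5,-8.3,0,0,0,-9,-0.3],[-6.3,-10.9,0,0,0,-12.3,-0.3]]]' 28
python3 - <<'E'
from h import *
st=arm.observe(); print(st['position'],st['ee_rot'],st['force'])
print('heading',90+2*np.degrees(np.arctan(st['ee_rot'][1]/st['ee_rot'][0])))
snap('side','s14');crop('s14','s14c',240,120,220,160,3.6)
E
```

```text
clock: 12.2
position: [0.5418, -0.1859, 0.1998]
ee_rot: [3.122, -0.35, -0.0]
force: [0.2, -0.2, -3.9]
width: 0.508
clock: 12.6
position: [0.5044, -0.3027, 0.1997]
ee_rot: [-3.067, 0.682, 0.001]
force: [-0.1, -0.9, -3.4]
width: 0.51
clock: 13.0
position: [0.4412, -0.4117, 0.1996]
ee_rot: [-2.976, 1.007, 0.001]
force: [0.1, -0.6, -3.1]
width: 0.505
[ 0.44118967 -0.41169857  0.19961608] [-2.97580322e+00  1.00700073e+00  7.45077857e-04] [ 0.05689845 -0.56953871 -3.14310557]
heading 52.60874427615444
```

View pics/s14c.png

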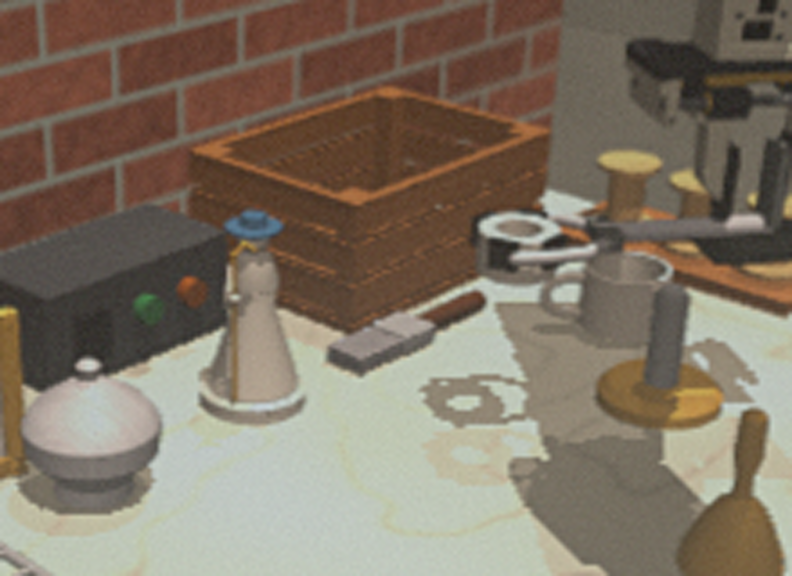

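```bash
python3 -m creep '[[[-2,-2.5,0,0,0,-3,-0.3],[-4.1,-5,0,0,0,-6,-0.3],[-6.3,-7.4,0,0,0,-9,-0.3],[-8.2,-9.2,0,0,0,-11.5,-0.3],[-8.8,-9.9,0,0,0,-12.3,-0.3]]]' 28
python3 -m creep '[[[0,0,0,0,0,0,-0.3],[0,0,0,0,0,0,-0.3]]]' 28
python3 - <<'E'
from h import *
st=arm.observe(); print(st['position'],st['ee_rot'],st['force'])
print('heading',90+2*np.degrees(np.arctan(st['ee_rot'][1]/st['ee_rot'][0])))
snap('side','s15');crop('s15','s15c',380,120,120,120,5)
snap('top','t15');crop('t15','t15c',420,220,100,100,6)
print(at('top',459,274,.17))
E
```

```text
clock: 13.55
position: [0.3507, -0.5119, 0.1997]
ee_rot: [2.847, -1.324, -0.002]
force: [-0.4, -0.1, -3.5]
width: 0.512
clock: 13.75
position: [0.3554, -0.5085, 0.1996]
ee_rot: [-2.852, 1.314, 0.0]
force: [1.1, 0.8, -3.8]
width: 0.514
[ 0.35535744 -0.50848261  0.19955934] [-2.85235995e+00  1.31382053e+00  5.30934056e-06] [ 1.09717743  0.797005   -3.78136279]
heading 40.5376251535413
[ 0.4825 -0.3822  0.17  ]
```

View pics/s15c.png

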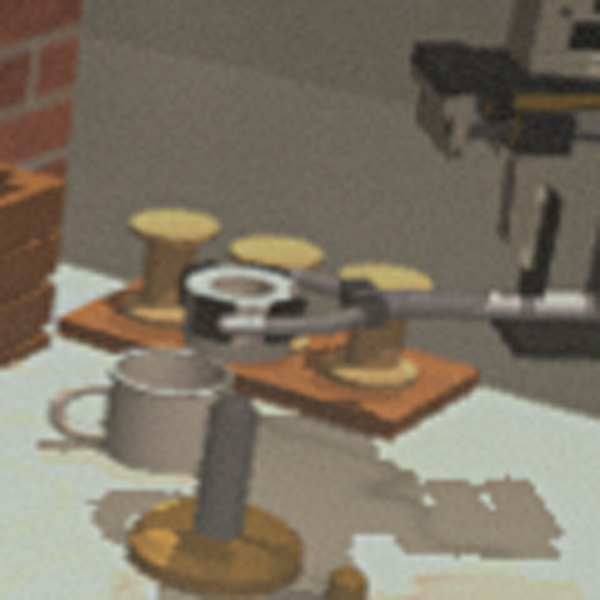

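View pics/t15c.png

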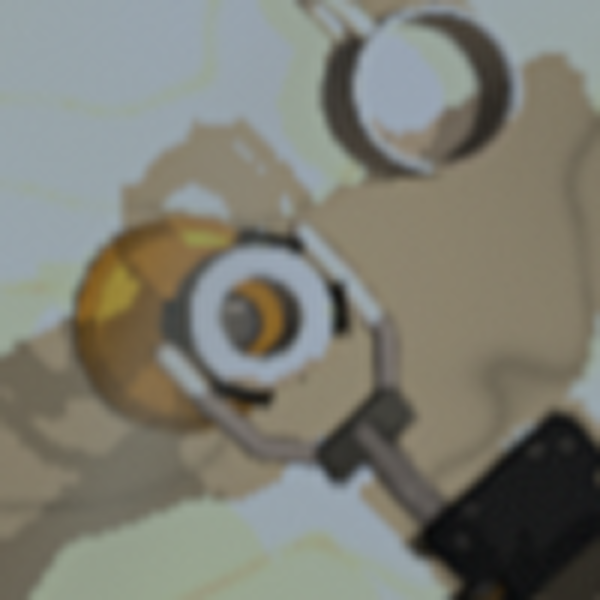

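Run:
```python
from h import *
print('collar top cam',at('top',463.25,271.6,.168),'stem top cam',at('top',458.8,273.6,.1))
# side: collar top ellipse centre crop (240,285), stem top (233,400)
print('side collar',at('side',380+242/5-.4,120+284/5-.4,.168),'stem',at('side',380+234/5-.4,120+400/5-.4,.1))
p=np.array([.3554,-.5085]);h=np.radians(40.5);print('kin',p+.1736*np.array([np.cos(h),np.sin(h)]))
print(arm.observe()['position'])
```

```text
collar top cam [ 0.4882 -0.3934  0.168 ] stem top cam [ 0.4835 -0.3996  0.1   ]
side collar [ 0.4871 -0.3937  0.168 ] stem [ 0.4838 -0.3964  0.1   ]
kin [ 0.48740648 -0.39575582]
[ 0.35585596 -0.50813651  0.19961879]
```

```bash
python3 -m creep '[[[-0.2,-0.2,-0.5,0,0,0,-0.3],[-0.35,-0.4,-1.2,0,0,0,-0.3],[-0.35,-0.4,-1.9,0,0,0,-0.3],[-0.35,-0.4,-2.2,0,0,0,-0.3],[-0.35,-0.4,-2.2,0,0,0,-0.3]]]' 28
python3 - <<'E'
from h import *
st=arm.observe(); print(st['position'],st['ee_rot'],st['force'])
snap('side','s16');crop('s16','s16c',390,150,80,80,8)
snap('top','t16');crop('t16','t16c',430,240,65,65,9)
snap('wrist','w16')
E
```

```text
clock: 14.35
position: [0.3505, -0.5131, 0.1768]
ee_rot: [-2.851, 1.317, 0.002]
force: [0.1, 0.4, -2.7]
width: 0.507
[ 0.35047624 -0.51313112  0.17682156] [-2.85136348e+00  1.31710311e+00  2.15663105e-03] [ 0.13746119  0.43819721 -2.68510369]
```

View pics/s16c.png

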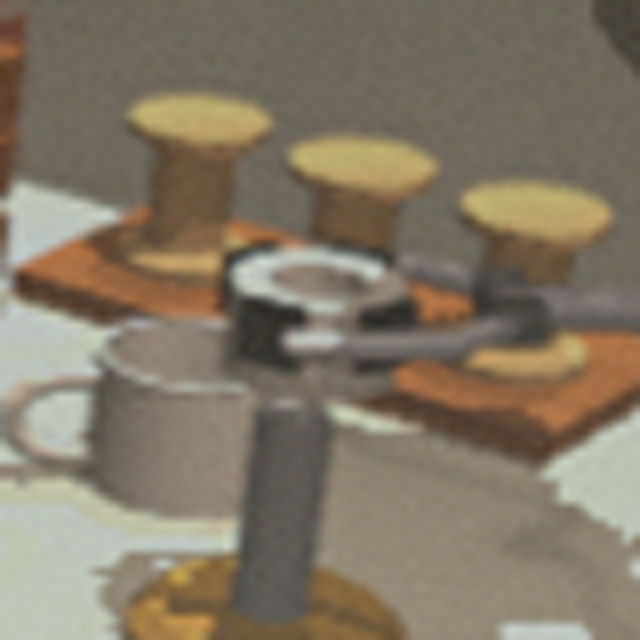

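View pics/t16c.png

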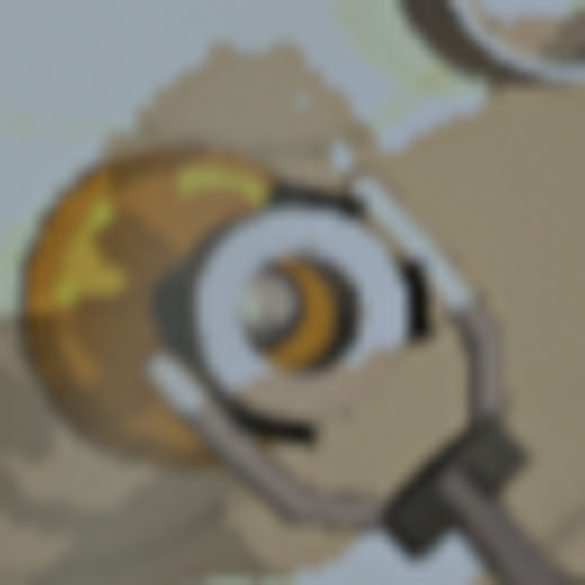

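View pics/w16.png

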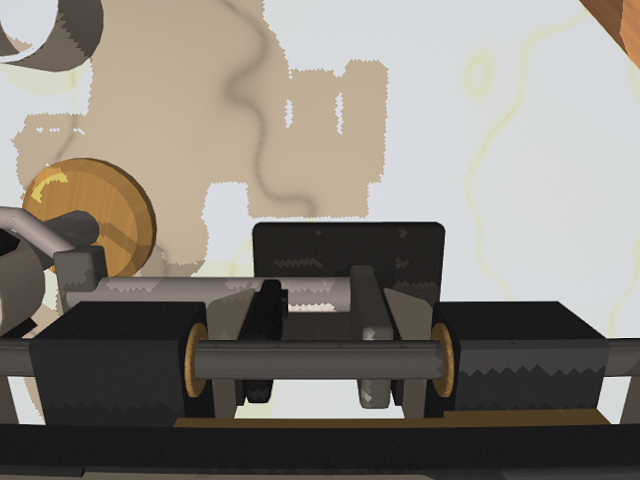

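```bash
python3 - <<'E'
from h import *
print(arm.observe()['position'],arm.observe()['dq'].round(3))
print('collar top cam',at('top',463.1,274.1,.145),'stem',at('top',459.6,273.2,.1),at('top',458.8,273.6,.1))
# side: collar top outer ellipse crop 8x: left228,right~412, top 245; side-visible bottom
print('side collar',at('side',390+318/8-.44,150+287/8-.44,.145),'stem',at('side',390+292/8-.44,150+408/8-.44,.1))
print(proj('side',(.4847,-.399,.1)),proj('side',(.4847,-.399,.145)), 'px collar',390+318/8-.44,150+287/8-.44)
E
python3 - <<'E'
from h import *
for k in range(2):
    im,st=snap('top','t17%d'%k); print(st['position'])
crop('t171','t17c',440,255,45,45,13)
E
```

```text
[ 0.35083785 -0.51368999  0.17790505] [ 0.    -0.002 -0.    -0.003  0.001  0.001  0.001]
collar top cam [ 0.482  -0.3989  0.145 ] stem [ 0.4845 -0.4017  0.1   ] [ 0.4835 -0.3996  0.1   ]
side collar [ 0.4783 -0.3914  0.145 ] stem [ 0.4809 -0.3899  0.1   ]
[426.6 199.3] [428.7 184.1] px collar 429.31 185.435
[ 0.35083785 -0.51368999  0.17790505]
[ 0.35083803 -0.51373721  0.17800178]
```

View pics/t17c.png

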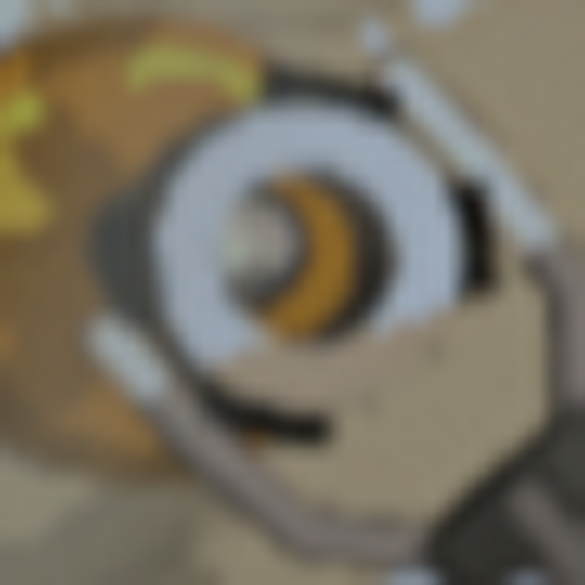

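```bash
python3 -m creep '[[[0.1,0.1,0,0,0,0,-0.3],[0.16,0.14,-0.3,0,0,0,-0.3],[0.16,0.14,-0.6,0,0,0,-0.3],[0.16,0.14,-0.8,0,0,0,-0.3],[0.16,0.14,-0.8,0,0,0,-0.3]]]' 28
python3 - <<'E'
from h import *
st=arm.observe();print(st['position'],st['force'],st['dq'].round(3))
snap('side','s18')
im,st=snap('top','t18');st=arm.observe();print(st['position'],st['force'])
crop('t18','t18c',440,255,45,45,13)
crop('s18','s18c',400,170,60,45,12)
E
```

```text
clock: 15.1
position: [0.3521, -0.512, 0.1692]
ee_rot: [-2.852, 1.317, 0.001]
force: [0.2, -0.3, -3.8]
width: 0.502
[ 0.35209538 -0.51195532  0.16922257] [ 0.18254305 -0.32892036 -3.80960911] [ 0.    -0.003  0.    -0.006 -0.     0.006  0.001]
[ 0.35218415 -0.51219882  0.16963492] [-0.56406831  0.51718183 -3.45617327]
```

View pics/t18c.png

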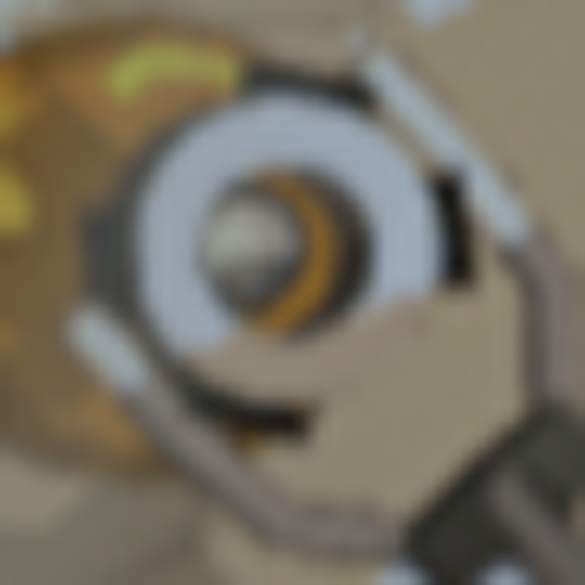

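View pics/s18c.png

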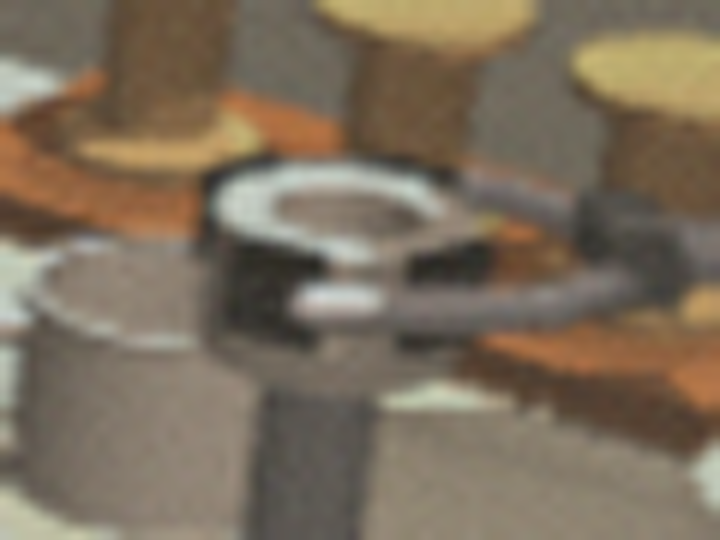

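```bash
python3 -m creep '[[[0,0,-0.2,0,0,0,-0.3],[0,0,-0.4,0,0,0,-0.3],[0,0,-0.6,0,0,0,-0.3],[0,0,-0.8,0,0,0,-0.3],[0,0,-1.0,0,0,0,-0.3]]]' 28
python3 -m creep '[[[0,0,0,0,0,0,-0.3]]]' 28
```

```text
clock: 15.7
position: [0.3523, -0.5122, 0.1595]
ee_rot: [-2.852, 1.317, 0.0]
force: [0.3, 0.6, -3.5]
width: 0.509
clock: 15.8
position: [0.3522, -0.512, 0.1594]
ee_rot: [-2.852, 1.317, 0.001]
force: [0.9, -0.0, -3.0]
width: 0.507
```

```bash
python3 -m creep '[[[0,0,-0.5,0,0,0,-0.3],[0,0,-1.2,0,0,0,-0.3],[0,0,-2,0,0,0,-0.3],[0,0,-2.7,0,0,0,-0.3],[0,0,-3,0,0,0,-0.3]]]' 28
python3 - <<'E'
from h import *
snap('side','s19');crop('s19','s19c',390,160,80,80,8)
E
```

```text
clock: 16.3
position: [0.3519, -0.5117, 0.1285]
ee_rot: [-2.851, 1.317, 0.002]
force: [-0.8, -0.2, -3.3]
width: 0.507
```

View pics/s19c.png

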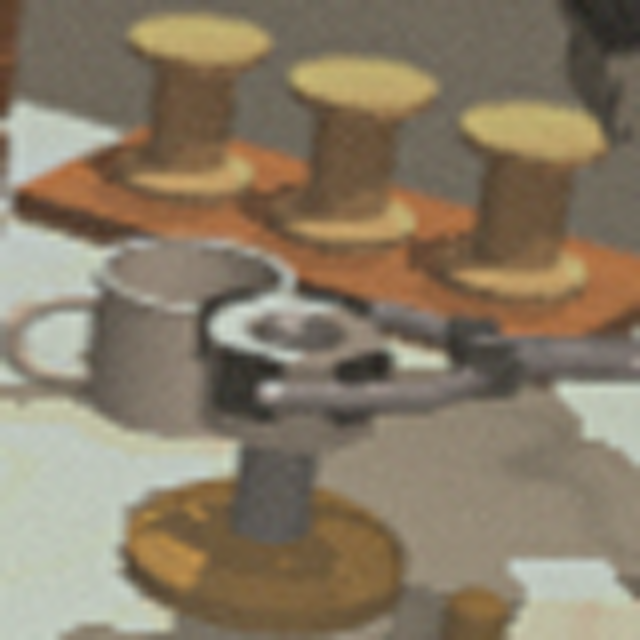

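```bash
python3 -m creep '[[[0,0,-0.8,0,0,0,-0.3],[0,0,-1.6,0,0,0,-0.3],[0,0,-2.4,0,0,0,-0.3],[0,0,-3.1,0,0,0,-0.3],[0,0,-3.4,0,0,0,-0.3]]]' 28
python3 -m creep '[[[0,0,-0.2,0,0,0,-0.3],[0,0,-0.4,0,0,0,-0.3],[0,0,-0.6,0,0,0,-0.3],[0,0,-0.7,0,0,0,-0.3]]]' 28
python3 - <<'E'
from h import *
snap('side','s20');crop('s20','s20c',390,160,80,80,8)
E
```

```text
clock: 16.85
position: [0.352, -0.5118, 0.0946]
ee_rot: [-2.851, 1.317, 0.002]
force: [0.0, -0.1, -3.4]
width: 0.51
clock: 17.25
position: [0.3523, -0.5123, 0.0888]
ee_rot: [2.852, -1.317, 0.0]
force: [0.0, 0.4, -2.6]
width: 0.504
```

View pics/s20c.png

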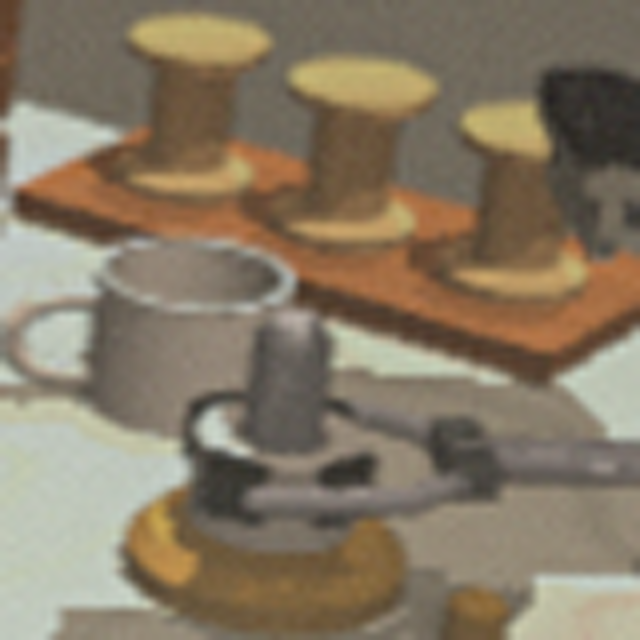

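Nearly down. Lower in small steps, watching the force.

```bash
python3 -m creep '[[[0,0,-0.1,0,0,0,-0.3],[0,0,-0.2,0,0,0,-0.3],[0,0,-0.3,0,0,0,-0.3],[0,0,-0.3,0,0,0,-0.3]]]' 28
python3 -m creep '[[[0,0,-0.1,0,0,0,-0.3],[0,0,-0.1,0,0,0,-0.3]]]' 28
python3 -m creep '[[[0,0,-0.1,0,0,0,-0.3],[0,0,-0.1,0,0,0,-0.3]]]' 28
```

```text
clock: 17.7
position: [0.3523, -0.5122, 0.0856]
ee_rot: [-2.852, 1.317, 0.0]
force: [-0.4, 0.3, -3.1]
width: 0.511
clock: 17.9
position: [0.3523, -0.5121, 0.0846]
ee_rot: [-2.852, 1.317, 0.0]
force: [-0.7, 0.3, -4.2]
width: 0.508
clock: 18.1
position: [0.3523, -0.5124, 0.0839]
ee_rot: [2.852, -1.318, 0.0]
force: [-0.6, -0.4, -0.4]
width: 0.511
```

```bash
python3 -m creep '[[[0,0,-0.05,0,0,0,-0.3],[0,0,-0.05,0,0,0,-0.3]]]' 28
python3 - <<'E'
from h import *
snap('side','s21');crop('s21','s21c',400,180,60,60,10)
print(arm.observe()['force'],arm.observe()['position'])
E
```

```text
clock: 18.3
position: [0.3524, -0.5124, 0.0836]
ee_rot: [2.852, -1.318, 0.001]
force: [-1.6, -0.5, 1.8]
width: 0.512
[-1.98540852  0.47565666  1.47785137] [ 0.35232654 -0.51240618  0.08355632]
```

View pics/s21c.png

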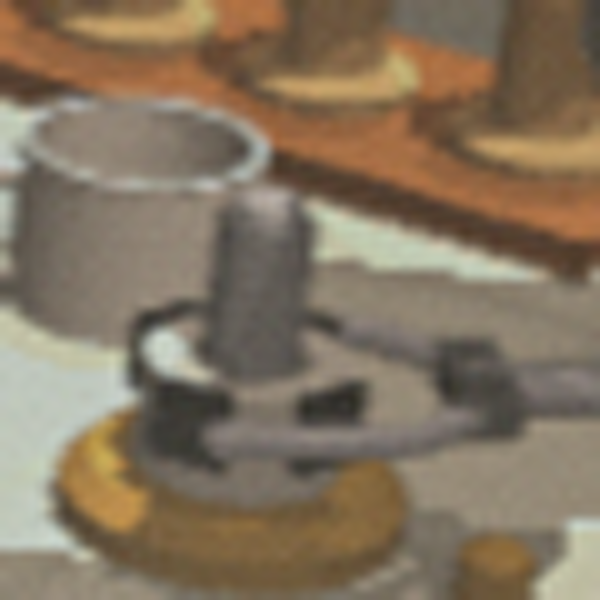

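```bash
python3 -m creep '[[[0,0,0,0,0,0,0.04],[0,0,0,0,0,0,0.08],[0,0,0,0,0,0,0.13],[0,0,0,0,0,0,0.18],[0,0,0,0,0,0,0.24]]]' 20
python3 -m creep '[[[0,0,0,0,0,0,0.3],[0,0,0,0,0,0,0.33],[0,0,0,0,0,0,0.33],[0,0,0,0,0,0,0.33]]]' 16
python3 - <<'E'
from h import *
snap('side','s22');crop('s22','s22c',390,180,80,70,9)
snap('top','t22');crop('t22','t22c',430,240,65,65,9)
print(arm.observe()['force'],arm.observe()['position'])
E
```

```text
clock: 18.85
position: [0.3523, -0.5121, 0.0831]
ee_rot: [-2.852, 1.317, 0.0]
force: [-0.8, 0.3, -2.6]
width: 0.61
clock: 19.25
position: [0.3523, -0.5122, 0.0833]
ee_rot: [2.852, -1.318, 0.0]
force: [-0.2, 0.3, -2.3]
width: 0.667
[-0.96067497  0.17219806 -1.8992543 ] [ 0.35229155 -0.51217139  0.0832532 ]
```

View pics/s22c.png

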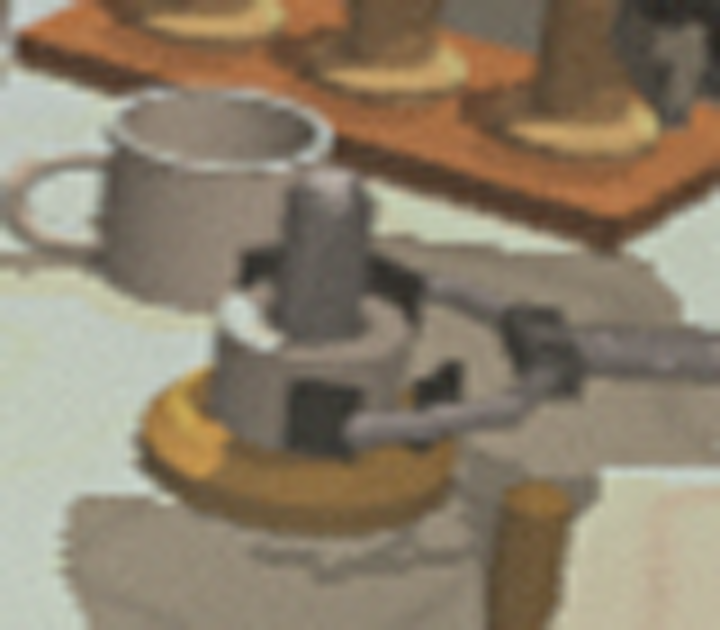

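View pics/t22c.png

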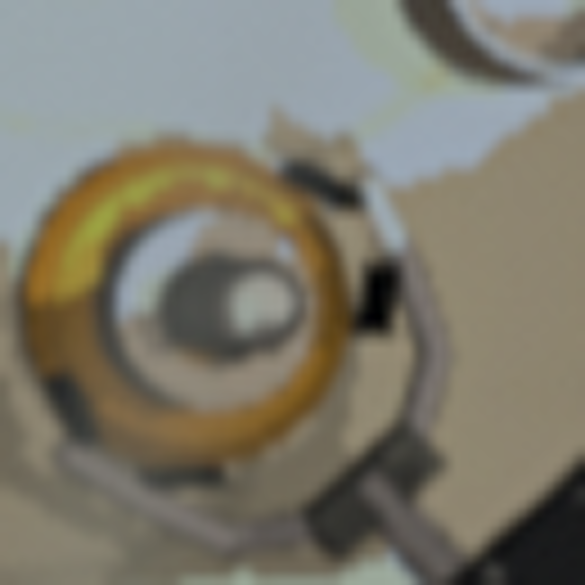

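```bash
python3 -m creep '[[[-0.8,-0.65,0,0,0,0,0.33],[-2.3,-1.95,0,0,0,0,0.33],[-3.8,-3.25,0,0,0,0,0.33],[-5.7,-4.9,0,0,0,0,0.33],[-6.8,-5.8,0,0,0,0,0.33]]]' 16
python3 -m creep '[[[0,0,0.5,0,0,0,0.33],[0,0,1,0,0,0,0.33]]]' 16
python3 - <<'E'
from h import *
snap('side','s23');crop('s23','s23c',380,160,120,90,6)
snap('top','t23');crop('t23','t23c',420,220,120,120,5)
print(arm.observe()['force'],arm.observe()['position'],arm.observe()['joints'].round(2))
E
```

```text
clock: 19.85
position: [0.2812, -0.5723, 0.0834]
ee_rot: [2.849, -1.321, -0.001]
force: [-0.1, 0.4, -2.4]
width: 0.668
clock: 20.05
position: [0.2844, -0.5699, 0.0934]
ee_rot: [-2.851, 1.318, 0.0]
force: [-0.1, 0.2, -2.1]
width: 0.667
[ 0.89898973  0.38649742 -2.98937462] [ 0.2859201  -0.56989693  0.09420075] [ 0.92  0.6   0.16  1.71 -0.12  0.84 -1.3 ]
```

View pics/s23c.png

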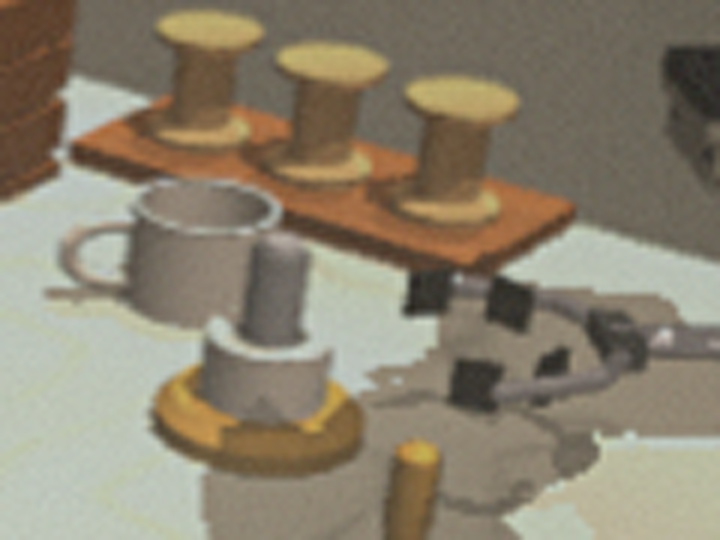

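View pics/t23c.png

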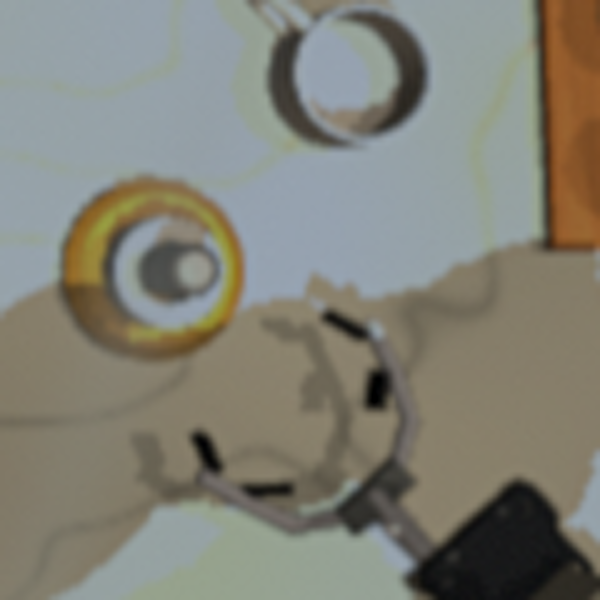

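```bash
python3 -m creep '[[[0,0,1.5,0,0,0,0.33],[0,0,4,0,0,0,0.33],[0,0,7,0,0,0,0.33],[0,0,10,0,0,0,0.33],[0,0,11.5,0,0,0,0.33]]]' 16
python3 -m creep '[[[2,2,0,0,0,0,0.33],[4.5,4,0,0,0,2,0.33],[7,6.5,0,0,0,5,0.33],[9.5,9.2,0,0,0,8.5,0.33],[12,12,0,0,0,12,0.33]]]' 16
python3 -m creep '[[[2.2,2.8,0,0,0,3.3,0.33],[4.5,6,0,0,0,6.6,0.33],[6.5,9.2,0,0,0,10,0.33],[8.5,12.5,0,0,0,13.5,0.33],[10,16,0,0,0,17,0.33]]]' 16
python3 -m creep '[[[1.2,3.5,0,0,0,4,0.33],[2.1,7,0,0,0,8,0.33],[2.7,10.5,0,0,0,12,0.33],[3,14,0,0,0,16,0.33],[3,17,0,0,0,20,0.33]]]' 16
python3 - <<'E'
from h import *
st=arm.observe();print(st['position'],st['force'],'heading',90+2*np.degrees(np.arctan(st['ee_rot'][1]/st['ee_rot'][0])))
E
```

```text
clock: 20.65
position: [0.2856, -0.5707, 0.2123]
ee_rot: [2.851, -1.315, 0.006]
force: [0.2, -0.5, -2.9]
width: 0.669
clock: 21.15
position: [0.4057, -0.4486, 0.2094]
ee_rot: [2.976, -1.007, 0.001]
force: [0.4, 1.0, -2.3]
width: 0.667
clock: 21.65
position: [0.5058, -0.2881, 0.2094]
ee_rot: [3.092, -0.555, 0.002]
force: [0.1, -0.6, -2.7]
width: 0.669
clock: 22.15
position: [0.5348, -0.1173, 0.2094]
ee_rot: [-3.142, 0.008, -0.002]
force: [0.6, 0.3, -2.5]
width: 0.667
[ 0.53477979 -0.11729396  0.20939309] [ 0.62690772  0.32515809 -2.52831581] heading 89.71257971609641
```

Now at (0.535, −0.117) heading 90°; lower to the table.

```bash
python3 -m creep '[[[-0.5,0.5,-2,0,0,0,0.33],[-0.5,1,-5,0,0,0,0.33],[-0.5,1,-8.5,0,0,0,0.33],[-0.5,1,-11.5,0,0,0,0.33],[-0.5,1,-13,0,0,0,0.33]]]' 16
python3 -m creep '[[[0,0,-0.4,0,0,0,0.33],[0,0,-0.8,0,0,0,0.33],[0,0,-1.2,0,0,0,0.33],[0,0,-1.4,0,0,0,0.33],[0,0,-1.4,0,0,0,0.33]]]' 16
```

```text
clock: 22.65
position: [0.5283, -0.1094, 0.0769]
ee_rot: [3.142, -0.014, -0.004]
force: [-0.1, -0.6, -2.8]
width: 0.663
clock: 23.15
position: [0.5296, -0.1102, 0.0647]
ee_rot: [3.141, -0.016, 0.001]
force: [0.8, 0.4, -3.0]
width: 0.663
```

Run:
```python
from h import *
snap('side','s24');crop('s24','s24c',240,150,180,150,4)
st=arm.observe();print(st['position'],st['force'])
```

```text
[ 0.52952137 -0.11028971  0.06468854] [ 0.25134739 -0.12595817 -2.30039198]
```

View pics/s24c.png

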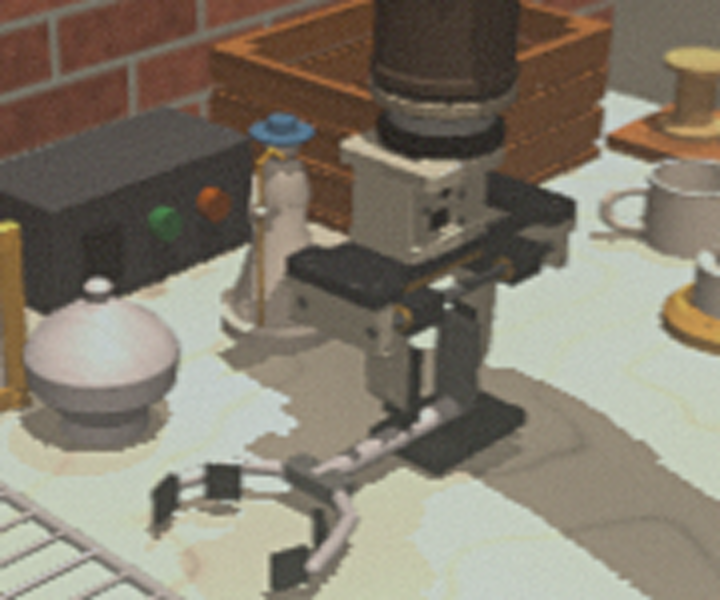

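```bash
python3 -m creep '[[[0,0,-0.15,0,0,0,0.33],[0,0,-0.3,0,0,0,0.33],[0,0,-0.4,0,0,0,0.33],[0,0,-0.4,0,0,0,0.33]]]' 16
python3 -m creep '[[[0,0,-0.1,0,0,0,0.33],[0,0,-0.1,0,0,0,0.33]]]' 16
```

```text
clock: 23.6
position: [0.5293, -0.1102, 0.0602]
ee_rot: [3.142, -0.016, -0.0]
force: [0.7, 0.3, -3.0]
width: 0.666
clock: 23.8
position: [0.5294, -0.1103, 0.0598]
ee_rot: [3.141, -0.016, 0.001]
force: [-1.8, 0.1, 6.2]
width: 0.669
```

```bash
python3 -m creep '[[[0,0,0,0,0,0,0.38],[0,0,0,0,0,0,0.45],[0,0,0,0,0,0,0.6],[0,0,0,0,0,0,0.8],[0,0,0,0,0,0,1]]]' 16
python3 -m creep '[[[0,0,0,0,0,0,1],[0,0,0,0,0,0,1]]]' 16
python3 -m creep '[[[0,0,1,0,0,0,1],[0,0,3,0,0,0,1],[0,0,6,0,0,0,1],[0,0,10,0,0,0,1],[0,0,14,0,0,0,1]]]'
python3 -m creep '[[[-4,-2,3,0,0,0,1],[-8,-5,5,0,0,0,1],[-12,-9,5,0,0,0,1],[-14,-13,5,0,0,0,1],[-14,-13,5,0,0,0,1]]]'
python3 - <<'E'
from h import *
snap('side','s25');snap('top','t25');crop('s25','s25c',380,160,100,80,7)
st=arm.observe();print(st['position'],st['force'])
E
```

```text
clock: 24.3
position: [0.5293, -0.1104, 0.0592]
ee_rot: [3.141, -0.016, 0.0]
force: [-0.0, -0.8, 0.6]
width: 0.929
clock: 24.5
position: [0.5293, -0.1103, 0.0592]
ee_rot: [3.141, -0.016, -0.0]
force: [0.3, 0.2, 0.6]
width: 0.996
clock: 25.0
position: [0.5289, -0.1101, 0.2012]
ee_rot: [-3.141, 0.016, 0.001]
force: [0.8, -0.4, 0.5]
width: 0.999
clock: 25.5
position: [0.3855, -0.2451, 0.2505]
ee_rot: [3.139, -0.028, 0.0]
force: [-0.5, 0.1, -0.4]
width: 0.999
[ 0.38826841 -0.24168797  0.25002049] [ 0.01666449  1.48499106 -0.63788034]
```

View pics/s25.png

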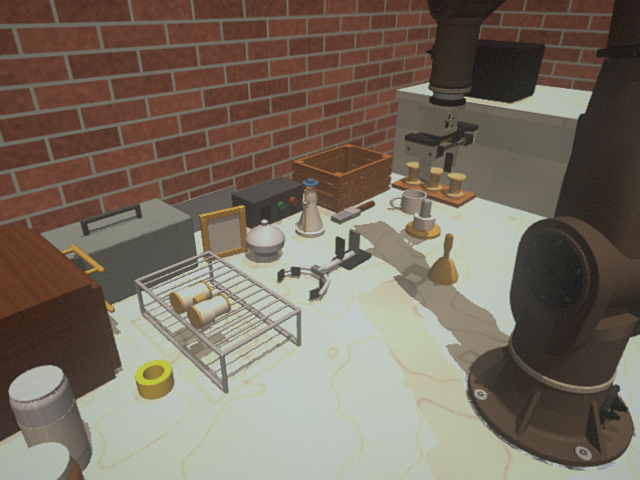

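View pics/t25.png

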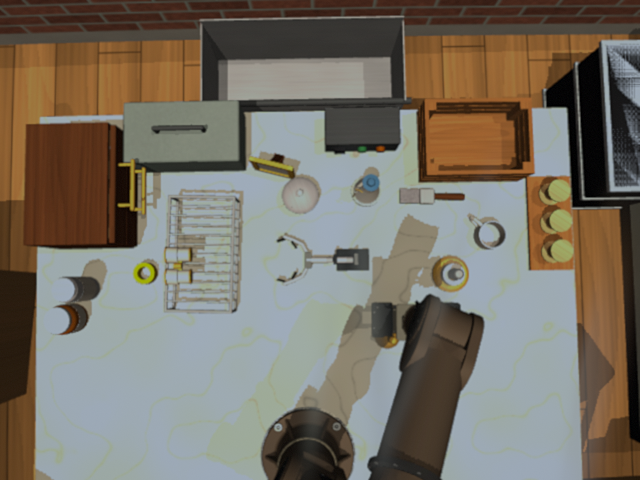

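View pics/s25c.png

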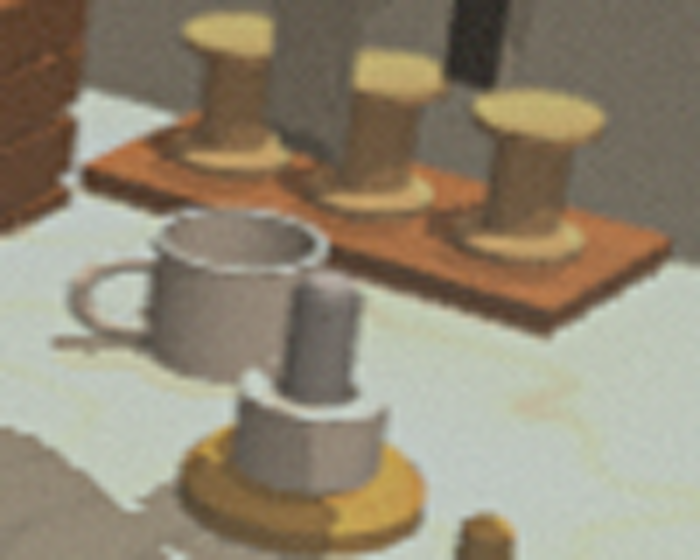

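The reacher stands in front of the riser. The collar lies flat on the lamp's foot, the other props look unmoved, and the gripper is clear. I'll let the arm settle, then hand in.

```bash
python3 -m creep '[[[0,0,0,0,0,0,1],[0,0,0,0,0,0,1],[0,0,0,0,0,0,1]]]'
python3 - <<'E'
from cell import arm
st=arm.observe();print(st['clock'],st['force'],abs(st['dq']).max())
print(arm.sign_off())
E
```

```text
clock: 25.9
position: [0.3901, -0.239, 0.2491]
ee_rot: [-3.141, 0.012, 0.0]
force: [-1.0, -0.3, 0.2]
width: 0.997
25.9 [-0.97871182 -0.2644149   0.23002114] 0.005188527695906249
the job is handed in; nothing more can be done
None
```

The collar is on the lamp and the reacher stands on its foot on the open table in front of the riser. I handed the job in at 25.9 s; no verdict was reported.

- **Carrying:** I held the reacher by its grip and squeezed with 28 N. By the spring figures given, that puts about 5 N on the collar at each jaw. I could not measure the jaw force directly. I lifted the collar over the bottom bar and drew it out.
- **Placing:** I lowered the collar over the stem until the force reading showed contact. That was at the height predicted for the collar resting on the foot. Only then did I open the jaws and back out.
- **Last checks:** The final side and top pictures show the collar flat on the foot around the stem and the reacher upright. The other props look where they were, judged by eye and not measured. The gripper was open, at rest and touching nothing.
- **Disagreements:** The top camera put things near the riser about 10 mm short in y compared with the wrist camera. I used the wrist values, and the pictures of the jaws around the collar bore them out. Before lowering over the stem, the estimates of the remaining offset differed by 1 to 2 mm, within the 3 mm clearance. No contact force showed on the way down.

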